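Make up two centrifuge kits

ROBOT

A 6-joint arm with a two-finger parallel gripper is mounted at the origin on the work surface. World frame = base frame: x ahead of the robot, y to its left, z up, the work surface at z = 0. Lengths are in mm, angles in rad, forces in N, time in s.
With the tool pointing down it reaches from about 325 to 850 mm from the base axis. Payload 4.4 kg.
Tool frame: the origin (TCP) lies at the very end of the fingers, on their centre line; the grasp point (between the pads) lies 19 mm behind it; y points along the fingers, x is the direction in which the jaws open and shut, and the axes are right-handed (so a half turn about y gives the same grasp; the last joint's range is limited). The gripper opens to 94 mm and grips with 3 to 60 N. Pads are 16 mm wide; open, the fingers measure 119 mm over their backs; the gripper's body (75 mm by 177 mm) begins 78 mm behind the grasp point.
Start: joints at [-1.27, 0.207, 1.542, -0, 1.393, -0.15], TCP at [251.025, -517.314, 205.447] pointing down, gripper open.
Joint ranges: [-2.73, 2.73], [-0.86, 2.22], [0.23, 2.46], [-1.11, 4.25], [0.08, 2.63], [-2.82, 2.82]. Speed limits (rad/s): [2.79, 2.79, 3.14, 3.14, 3.14, 3.14].

INTERFACE

Orientations are given as [roll, pitch, yaw] about the fixed x, y, z axes, in that order (R = Rz(yaw) Ry(pitch) Rx(roll)).
In Python, from cell import get_state, snapshot, finish_job gives the robot as it stands.
- The arm moves only by the tool jog_arm, never from a script. Its argument "deltas" is one flat list of numbers, 7 for each row, row after row: the opening in per cent of the stroke, from 0 (shut) to 100 (fully open), then the shift along the tool's x, y, z in mm, then the turn, a rotation vector about the tool's x, y, z in degrees. A call has exactly 8 rows; each row shifts and turns the pose as measured when the row begins, along the tool's axes as they then stand; what a row does not reach is not made up. A row lasts 1/10 s, in which the tool goes at most 50 mm and 8.59 degrees, less where a joint would pass 70% of its speed; a pose out of reach is approached as far as the arm can. A call with a gripper value outside its range is refused whole. The fingers move at their own pace and stop on an object; "squeeze" is the grip in N (left out, the last holds). Time passes only in rows, so rows that do not move let the fingers close, or fill a call up. It gives the time, the measured TCP pose, the force and the opening at its end, in the units of the state.
- get_state(): the state, without advancing time (a new reading comes with each control period).
- snapshot(name): name is "side" or "top"; returns a dict with "img" (420x560x3 uint8, red, green, blue), "intrinsics" (3x3 intrinsics, pixels), "pose" (4x4, takes a point from camera to world coordinates). Camera axes: x right, y up, looking along -z (the intrinsics and any distortion apply to the point x, -y, -z); pixel columns grow to the right and rows downward; lengths in mm; the calibration is good to about 2 mm. A picture is of the moment at which its call begins. There is no depth.
- finish_job(): hands the job in, once; it reports no verdict.
The state is a dict: "time_s": time; "joint_pos": joint angles; "qd": joint speeds; "tau": joint torques, N m; "eef_pos": TCP position; "orientation": TCP orientation; "wrist_force": force on the tool from outside, world axes, zero at the start; "wrist_torque": the same for the moment, N m; "gripper_width": finger opening in mm.
Only numpy, scipy, OpenCV 4.12 (cv2) and the standard library are available. Lean on these libraries where they do the work, as an engineer would, in place of code of your own. Each camera call takes 0.05 s, during which the arm holds its last target.

TASK

Make up the two centrifuge kits from the stock in the middle of the bench. The square tray gets the capped bucket: stand the metal bucket in the tray, put the round six-hole adapter upright in the bucket, and set the cap level and centred on the bucket's rim. The long tray gets the square four-hole adapter, standing upright in its short compartment, and the T-handled rotor key, lying flat in its long compartment; leave the tube rack, timer and jar where they are.

Things in the scene. Friction and masses are not known exactly. Their poses are not given: they have to be found in the camera images.
- square_tray: Square steel tray without divider, fixed; 108 x 108 mm outside, 100 x 100 mm inside, floor 4 mm thick, walls rise 9 mm above the floor. It and the long tray lie left and right of the stock, either way round. Origin: centre of its underside, on the bench; z up, x and y along its sides.
- long_tray: Long fixed steel tray, 300 (its x) x 120 mm outside, 292 x 112 inside; floor 4 mm thick, walls and divider rise 9 mm above it. The 4 mm divider crosses at x = +50 mm: long compartment (194 x 112) centred at x = -49 mm, short one (94 x 112) at x = +99 mm, both at y = 0. +x points away from the robot within 0.15 rad. Origin: centre of its underside, on the bench.
- bucket: Open round aluminium centrifuge bucket standing mouth up; 62 mm outside diameter, 50 mm high, bore 55 mm, floor 4 mm thick, about 0.2 kg. Origin: centre of its underside, z up its axis.
- round_adapter: Round blue plastic tube adapter standing upright: body 45 mm diameter and 28 mm high with six small dark holes in a ring, and an upright steel lifting stem of 12 mm diameter in the middle, up to 66 mm above the underside (20 mm above the bucket's rim when it stands in the bucket). Origin: centre of its underside, z up the stem.
- square_adapter: Square blue plastic tube adapter standing upright: body 54 x 54 mm and 28 mm high with four 12 mm holes near its corners, and an upright steel lifting stem of 12 mm diameter in the middle, up to 66 mm above the underside. Origin: centre of its underside, z up the stem, x and y along the sides.
- cap: Grey plastic bucket cap, open side down: flange 72 mm diameter, 5 mm thick; hollow dome 52 mm diameter up to 31 mm (inside 44 mm wide, 26 mm deep, clears the adapter's stem); black knob 18 mm diameter from 31 to 51 mm. The flange rests on the bucket's rim; nothing locates it sideways. Origin: centre of its underside, z up the knob.
- rotor_key: T-handled key lying flat: 12 mm steel shaft along x, its axis 11 mm above the underside; black cross handle, 22 mm thick, 60 mm long along y, at x = -55 mm; 22 mm socket head at x = 45 to 65 mm; 131 mm long in all. Mass centre within 15 mm of the origin. Origin: middle of the shaft, on the underside; z up, x handle to socket, at the start within 0.5 rad of straight away from the robot.
- tube_rack: Bystander, leave alone: white two-deck tube rack 64 x 110 x 40 mm holding six capped tubes, 70 mm high over the caps, beyond the stock. Origin: centre of its underside.
- timer: Bystander, leave alone: grey bench timer 60 x 75 x 20 mm, at the far side. Origin: centre of its underside.
- reagent_jar: Bystander, leave alone: closed jar, 56 mm diameter, 70 mm high, at the far side. Origin: centre of its underside.

How it is judged:
By the outcome, as a careful person would: the job done as asked, in the order asked, and still so for the second after the job is handed in, with the robot touching nothing.
It also fails if it takes over 136 s, if anything falls off the work surface, if the arm or the gripper's body presses on something with over 40 N, if the wrist force passes 120 N, or if a joint passes its speed limit or range.

## Working session

There is one attempt and no reset: what is moved stays moved. The work goes in short steps, Python scripts to look and compute and a tool call to move; the robot and the scene stay as the last step left them, time stands still between calls to the robot, and variables do not carry over. Pictures are saved under pics/ and viewed, and the job is handed in when it is done.

Besides the shell and the picture viewer there is one more tool, called after ">>>" by a JSON object that holds its "fn" and its "kwargs", one argument or row to a line. jog_arm: Moves the arm, as the interface text tells. Its arguments: {"type":"object","properties":{"deltas":{"type":"array"},"squeeze":{"type":"number"}},"required":["deltas"]}

```bash
ls; mkdir -p pics; python3 - <<'E'
from cell import get_state, snapshot
import cv2,numpy as np
s=get_state(); print({k:np.round(v,3).tolist() for k,v in s.items()})
for n in("side","top"):
    d=snapshot(n); cv2.imwrite(f"pics/{n}0.png",d["img"][:,:,::-1]); print(n,d["intrinsics"],np.round(d["pose"],4).tolist(),[k for k in d])
E
```

```text
pics
{'time_s': 0.0, 'joint_pos': [-1.27, 0.207, 1.543, -0.0, 1.394, -0.151], 'qd': [0.002, 0.0, 0.0, 0.001, 0.001, 0.001], 'tau': [-0.0, -37.089, -28.142, 0.07, 0.036, -0.0], 'eef_pos': [250.767, -516.53, 204.278], 'orientation': [-1.57, 0.002, -1.119], 'wrist_force': [0.02, -0.792, -0.813], 'wrist_torque': [-0.009, -0.036, 0.031], 'gripper_width': 94.058}
side [[408.3297254    0.         280.0517342 ]
 [  0.         408.3297254  207.50412009]
 [  0.           0.           1.        ]] [[0.9912, 0.1044, -0.0809, 529.0625], [-0.1321, 0.7728, -0.6207, -563.5386], [-0.0023, 0.6259, 0.7799, 756.8318], [0.0, 0.0, 0.0, 1.0]] ['img', 'intrinsics', 'pose']
top [[534.57384766   0.         274.90168771]
 [  0.         534.57384766 213.8761252 ]
 [  0.           0.           1.        ]] [[0.0044, 0.9773, -0.2118, 311.4039], [-1.0, 0.0058, 0.0061, -6.1676], [0.0072, 0.2118, 0.9773, 1390.1697], [0.0, 0.0, 0.0, 1.0]] ['img', 'intrinsics', 'pose']
```

View pics/side0.png

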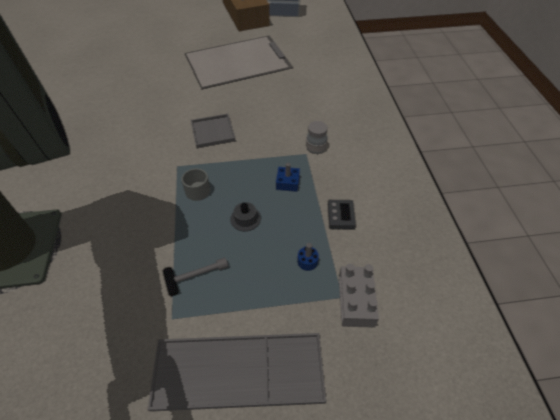

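View pics/top0.png

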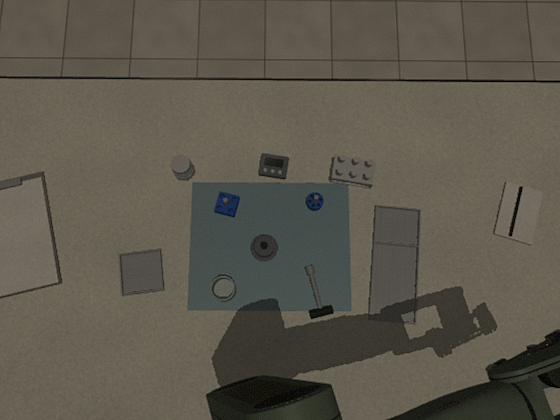

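```bash
cat > h.py <<'E'
import numpy as np,cv2
from cell import get_state,snapshot
def ray(d,u,v):
    K=d["intrinsics"];P=d["pose"]
    c=np.array([(u-K[0,2])/K[0,0],-(v-K[1,2])/K[1,1],-1.])
    return P[:3,3],P[:3,:3]@c
def onz(d,u,v,z):
    o,r=ray(d,u,v);return o+r*(z-o[2])/r[2]
def proj(d,p):
    P=d["pose"];K=d["intrinsics"];c=P[:3,:3].T@(np.asarray(p,float)-P[:3,3])
    return np.array([K[0,2]+K[0,0]*c[0]/-c[2],K[1,2]+K[1,1]*-c[1]/-c[2]])
def tri(d1,p1,d2,p2):
    o1,r1=ray(d1,*p1);o2,r2=ray(d2,*p2)
    A=np.stack([r1,-r2],1);t=np.linalg.lstsq(A,o2-o1,rcond=None)[0]
    a=o1+r1*t[0];b=o2+r2*t[1];return (a+b)/2,np.linalg.norm(a-b)
def crop(d,n,x0,y0,w,h,s):
    im=d["img"][y0:y0+h,x0:x0+w,::-1]
    im=cv2.convertScaleAbs(cv2.resize(im,None,fx=s,fy=s,interpolation=cv2.INTER_CUBIC),alpha=1.6,beta=10)
    for k in range(0,w,20):
        cv2.putText(im,str(x0+k),(k*s,9),0,.33,(0,255,255),1);cv2.line(im,(k*s,10),(k*s,14),(0,255,255),1)
    for k in range(0,h,20):
        cv2.putText(im,str(y0+k),(0,k*s+4),0,.33,(0,255,255),1)
    cv2.imwrite("pics/"+n,im)
E
python3 - <<'E'
from h import *
import pickle
a=snapshot("side");b=snapshot("top");pickle.dump((a,b),open("s0.pkl","wb"))
crop(a,"s0b.png",150,105,200,145,4);crop(a,"s0c.png",150,235,200,145,4);crop(b,"t0b.png",110,180,130,125,6-1);crop(b,"t0c.png",235,180,190,150,4)
for n,d in(("side",a),("top",b)):
    hsv=cv2.cvtColor(d["img"],cv2.COLOR_RGB2HSV)
    m=cv2.inRange(hsv,(105,150,50),(130,255,255))
    for c in cv2.findContours(m,0,2)[0]:
        if cv2.contourArea(c)>50: print(n,"blue",cv2.contourArea(c),cv2.boundingRect(c),cv2.minAreaRect(c))
E
```

```text
side blue 202.5 (298, 248, 20, 22) ((307.5, 258.5), (21.0, 19.0), 90.0)
side blue 349.0 (277, 167, 22, 24) ((287.4508056640625, 178.54098510742188), (21.27589988708496, 21.638042449951172), 5.19442892074585)
top blue 112.5 (307, 193, 16, 16) ((314.5, 200.5), (15.0, 15.0), 90.0)
top blue 352.0 (215, 192, 24, 24) ((226.40567016601562, 203.33018493652344), (20.46672248840332, 20.74144172668457), 15.945395469665527)
```

```bash
ls pics
```

```text
s0b.png
s0c.png
side0.png
t0b.png
t0c.png
top0.png
```

View pics/s0b.png

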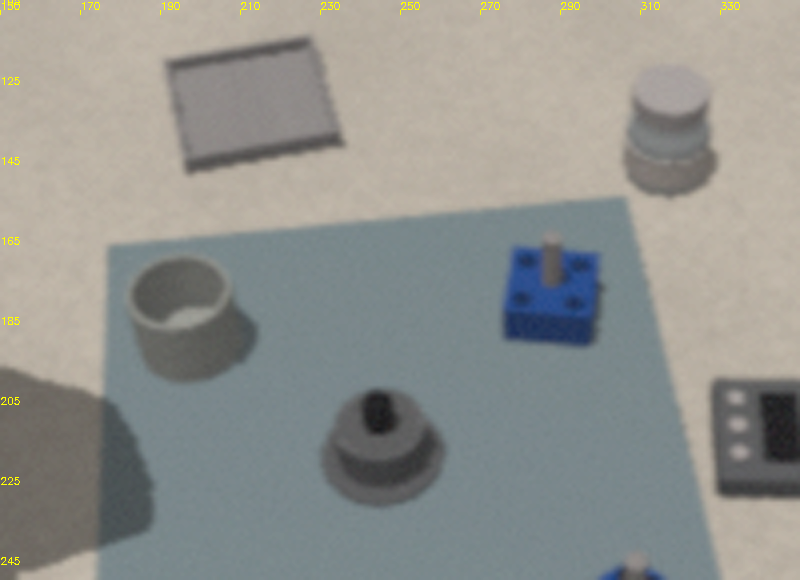

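View pics/s0c.png

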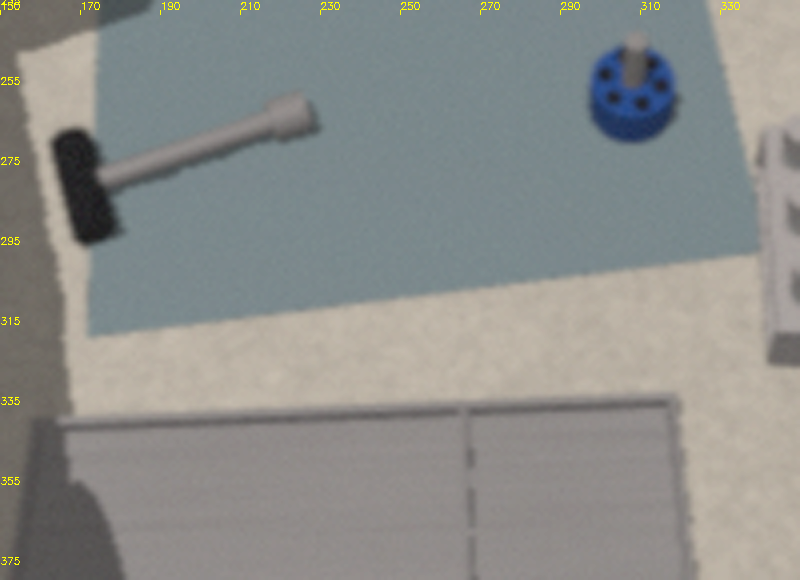

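View pics/t0b.png

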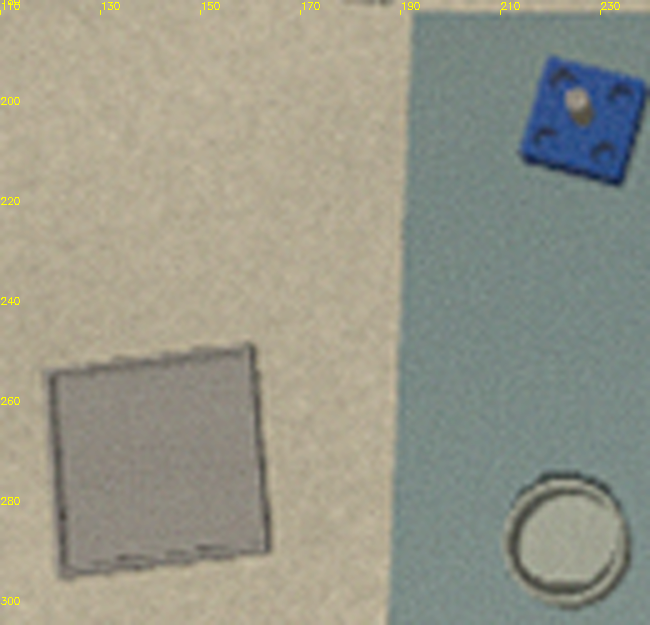

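View pics/t0c.png

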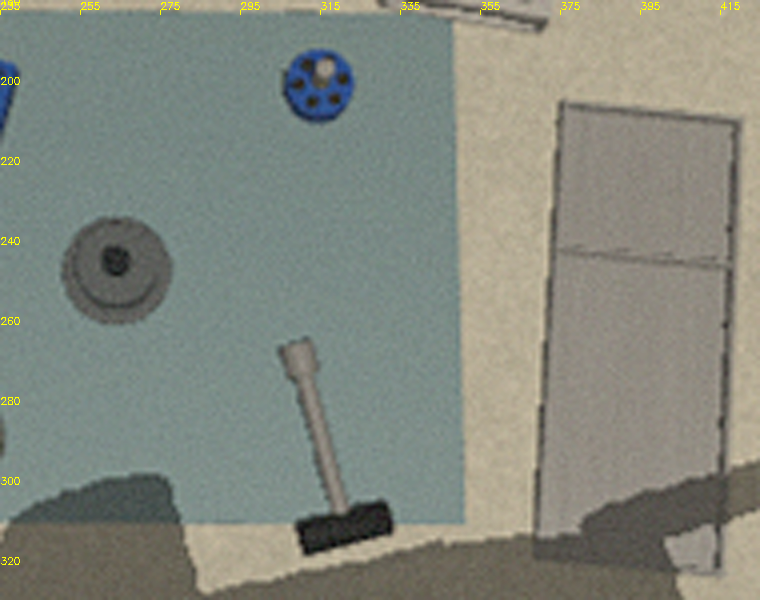

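```bash
python3 - <<'E'
from h import *
import pickle
a,b=pickle.load(open("s0.pkl","rb"))
r=lambda x:np.round(x,1).tolist()
def T(n,p,q,*zs):
    X,g=tri(a,p,b,q);print(n,r(X),"gap",round(g,1),"top@z",[r(onz(b,*q,z)[:2]) for z in zs],"side@z",[r(onz(a,*p,z)[:2]) for z in zs])
T("bucket rim",(194.7,177.7),(223.3,287.7),50)
T("sq stem",(288,164.5),(225,199.5),66)
T("rd stem",(308.8,243.8),(316,196.8),66)
T("knob",(244.2,204),(263.7,245),51)
T("flange",(245.3,220.5),(263.8,247.7),5)
T("sock end",(226.5,264),(309.2,265.8),11)
T("handle mid",(170.6,281.5),(320.8,311.7),11)
for n,p,q in zip("ABCD",[(191.2,120.5),(227.5,114.5),(235.7,141.2),(196.7,148)],[(122.6,295.4),(119.6,254.6),(160.4,249.2),(164,290.4)]): T("sqtray"+n,p,q,13,0)
for n,q in zip("ABCD",[(375,205.7),(419.5,210.5),(414.7,322.5),(369,318)]): print("long",n,r(onz(b,*q,13)),r(onz(b,*q,0)))
for n,p in zip(("nearL?","farL","divL"),[(164,340.5),(318.8,334.7),(266.3,336.7)]):print("side long",n,r(onz(a,*p,13)))
print("top div",r(onz(b,375,242.3,13)),r(onz(b,417.5,246.3,13)))
E
```

```text
bucket rim [414.0, 113.2, 51.9] gap 2.2 top@z [[413.1, 113.0]] side@z [[414.8, 115.4]]
sq stem [635.9, 112.9, 66.2] gap 1.5 top@z [[635.1, 112.8]] side@z [[636.7, 113.3]]
rd stem [643.7, -118.7, 71.3] gap 2.7 top@z [[643.6, -119.3]] side@z [[646.0, -114.9]]
knob [522.2, 13.8, 56.4] gap 4.4 top@z [[520.9, 13.4]] side@z [[524.3, 18.9]]
flange [522.4, 13.9, -3.5] gap 0.4 top@z [[520.9, 13.8]] side@z [[522.7, 7.5]]
sock end [474.0, -104.3, 7.8] gap 0.4 top@z [[473.4, -104.2]] side@z [[474.4, -106.2]]
handle mid [357.7, -132.3, 10.1] gap 2.1 top@z [[356.7, -132.6]] side@z [[358.9, -132.4]]
sqtrayA [397.4, 372.6, 13.3] gap 4.6 top@z [[395.2, 372.1], [396.0, 375.7]] side@z [[399.5, 373.9], [397.2, 390.3]]
sqtrayB [501.1, 387.1, 12.2] gap 2.6 top@z [[499.7, 386.6], [501.4, 390.3]] side@z [[502.4, 386.7], [501.9, 403.3]]
sqtrayC [517.2, 284.7, 0.3] gap 2.0 top@z [[514.3, 281.9], [516.3, 284.6]] side@z [[518.3, 270.9], [518.1, 285.5]]
sqtrayD [410.8, 270.2, 1.6] gap 3.5 top@z [[408.3, 267.4], [409.2, 270.0]] side@z [[414.3, 258.2], [412.3, 272.6]]
long A [633.6, -279.8, 13.0] [636.6, -282.4, 0.0]
long B [621.3, -397.3, 13.0] [624.2, -400.9, 0.0]
long C [330.8, -369.7, 13.0] [331.0, -373.1, 0.0]
long D [341.5, -254.3, 13.0] [341.8, -256.7, 0.0]
side long nearL? [351.4, -256.0, 13.0]
side long farL [637.7, -283.3, 13.0]
side long divL [540.1, -274.0, 13.0]
top div [535.5, -276.4, 13.0] [525.6, -387.0, 13.0]
```

```bash
cat > mv.py <<'E'
import sys
from h import *
from scipy.spatial.transform import Rotation as R
def plan(x,y,z,yaw=None,sp=45):
    s=get_state();p=np.array(s["eef_pos"]);o=s["orientation"]
    R0=R.from_euler("xyz",o);yaw=o[2] if yaw is None else yaw
    R1=R.from_euler("xyz",[-np.pi/2,0,yaw]);rv=np.degrees((R0.inv()*R1).as_rotvec())
    d=np.array([x,y,z])-p;loc=R0.inv().apply(d)
    n=int(max(np.ceil(np.linalg.norm(d)/sp),np.ceil(np.linalg.norm(rv)/8)))
    print("t",round(s["time_s"],1),"p",np.round(p,1),"o",np.round(o,3),"F",np.round(s["wrist_force"],1),"w",round(s["gripper_width"],1),"j",np.round(s["joint_pos"],2))
    print("local",np.round(loc,1),"rot",np.round(rv,1),"rows",n,"per row",np.round(loc/max(n,1),1),np.round(rv/max(n,1),2))
if __name__=="__main__": plan(*[float(v) for v in sys.argv[1:]])
E
python3 mv.py 414 114 150;python3 mv.py 414 114 150;python3 mv.py 414 114 150
```

```text
t 0.2 p [ 250.9 -516.8  204.7] o [-1.571e+00  1.000e-03 -1.119e+00] F [-0.3 -0.6  0.3] w 94.1 j [-1.27  0.21  1.54  0.    1.39 -0.15]
local [-496.2   55.5  422.2] rot [-0.  -0.  -0.1] rows 15 per row [-33.1   3.7  28.1] [-0.   -0.   -0.01]
t 0.2 p [ 250.9 -516.8  204.7] o [-1.571e+00  1.000e-03 -1.119e+00] F [-0.3 -0.6  0.3] w 94.1 j [-1.27  0.21  1.54  0.    1.39 -0.15]
local [-496.2   55.5  422.2] rot [-0.  -0.  -0.1] rows 15 per row [-33.1   3.7  28.1] [-0.   -0.   -0.01]
t 0.2 p [ 250.9 -516.8  204.7] o [-1.571e+00  1.000e-03 -1.119e+00] F [-0.3 -0.6  0.3] w 94.1 j [-1.27  0.21  1.54  0.    1.39 -0.15]
local [-496.2   55.5  422.2] rot [-0.  -0.  -0.1] rows 15 per row [-33.1   3.7  28.1] [-0.   -0.   -0.01]
```

>>> {"fn": "jog_arm", "kwargs": {
  "deltas": [100,-33,4,28,0,0,0,100,-33,4,28,0,0,0,100,-33,4,28,0,0,0,100,-33,4,28,0,0,0,100,-33,4,28,0,0,0,100,-33,4,28,0,0,0,100,-33,4,28,0,0,0,100,-33,4,28,0,0,0],
  "squeeze": 30
}}

```text
time_s: 1.0
eef_pos: [338.5, -175.1, 170.1]
orientation: [-1.57, -0.001, -1.131]
wrist_force: [0.5, 0.8, 0.6]
gripper_width: 93.8
```

```bash
python3 mv.py 414 114 150
```

```text
t 1.0 p [ 338.5 -175.1  170.1] o [-1.570e+00 -1.000e-03 -1.131e+00] F [0.5 0.8 0.6] w 93.8 j [-0.71 -0.2   2.02  0.    1.32  0.42]
local [-229.4   20.1  191.5] rot [-0.  0.  0.] rows 7 per row [-32.8   2.9  27.4] [-0.01  0.    0.  ]
```

>>> {"fn": "jog_arm", "kwargs": {
  "deltas": [100,-33,3,28,0,0,0,100,-33,3,28,0,0,0,100,-33,3,28,0,0,0,100,-33,3,28,0,0,0,100,-33,3,28,0,0,0,100,-33,3,28,0,0,0,100,-20,3,17,0,0,0,100,0,0,0,0,0,0]
}}

```text
time_s: 1.8
eef_pos: [413.8, 117.1, 148.8]
orientation: [-1.565, -0.003, -1.125]
wrist_force: [0.3, -0.9, 0.2]
gripper_width: 93.8
```

```bash
python3 mv.py 414 114 80; python3 - <<'E'
from h import *
b=snapshot("top");crop(b,"t1.png",130,190,160,120,5);b=snapshot("side");crop(b,"s1.png",130,100,160,120,5)
E
```

```text
t 1.8 p [413.8 117.1 148.8] o [-1.565 -0.003 -1.125] F [ 0.3 -0.9  0.2] w 93.8 j [ 0.07 -0.06  1.95 -0.    1.24  1.2 ]
local [ 2.6 68.8 -1.5] rot [-0.3  0.   0.2] rows 2 per row [ 1.3 34.4 -0.8] [-0.15  0.    0.08]
```

View pics/s1.png

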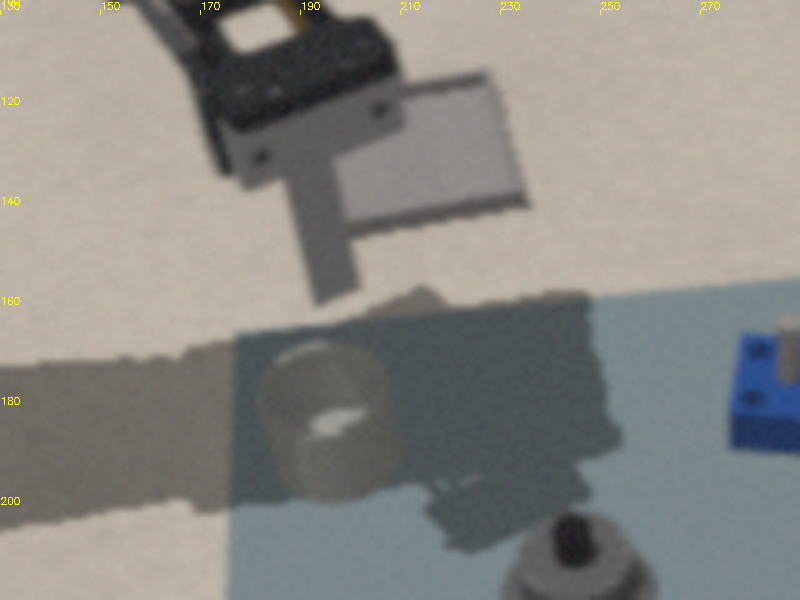

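>>> {"fn": "jog_arm", "kwargs": {
  "deltas": [100,1,20,-1,0,0,0,100,1,20,0,0,0,0,100,0,20,0,0,0,0,100,0,20,0,0,0,0,100,0,20,0,0,0,0,100,0,20,0,0,0,0,100,0,9,0,0,0,0,100,0,0,0,0,0,0]
}}

```text
time_s: 2.7
eef_pos: [415.6, 99.7, 18.6]
orientation: [-1.563, -0.009, -1.145]
wrist_force: [-1.1, 1.7, -0.7]
gripper_width: 94.1
```

```bash
python3 mv.py 414 114 16; python3 - <<'E'
from h import *
b=snapshot("top");crop(b,"t2.png",150,220,160,120,5);b=snapshot("side");crop(b,"s2.png",130,100,160,120,5)
E
```

```text
t 2.7 p [415.6  99.7  18.6] o [-1.563 -0.009 -1.145] F [-1.1  1.7 -0.7] w 94.1 j [ 0.04  0.15  2.05 -0.01  0.93  1.19]
local [-13.8   2.5   4.4] rot [-0.4  0.   0.5] rows 1 per row [-13.8   2.5   4.4] [-0.43  0.    0.53]
```

View pics/s2.png

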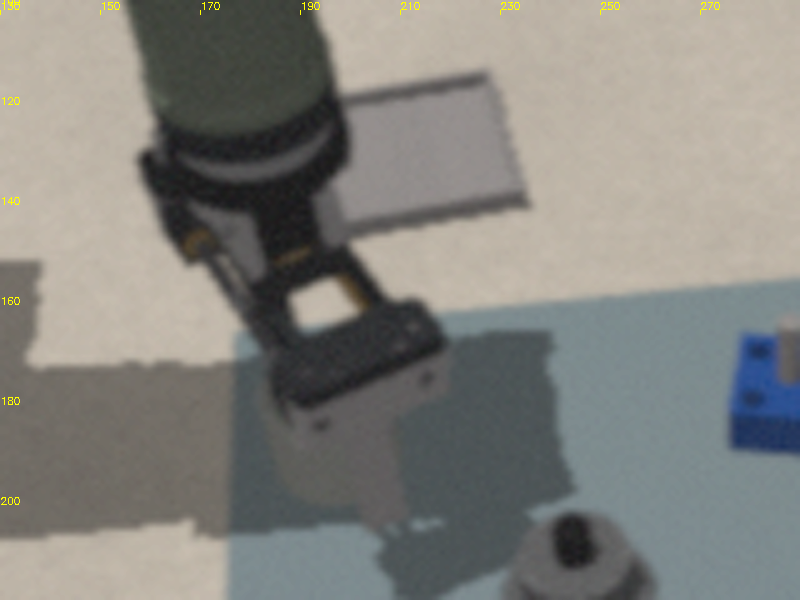

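>>> {"fn": "jog_arm", "kwargs": {
  "deltas": [100,0,0,0,0,0,0,100,0,0,0,0,0,0,100,0,0,0,0,0,0,100,0,0,0,0,0,0,100,0,0,0,0,0,0,100,0,0,0,0,0,0,100,0,0,0,0,0,0,100,0,0,0,0,0,0]
}}

```text
time_s: 3.6
eef_pos: [419.5, 100.1, 23.1]
orientation: [-1.555, -0.013, -1.143]
wrist_force: [0.1, 0.0, -0.8]
gripper_width: 94.1
```

```bash
python3 mv.py 414 114 16
```

```text
t 3.6 p [419.5 100.1  23.1] o [-1.555 -0.013 -1.143] F [ 0.1  0.  -0.8] w 94.1 j [ 0.04  0.14  2.05 -0.01  0.93  1.19]
local [-15.    6.9   0.7] rot [-0.9  0.   0.8] rows 1 per row [-15.    6.9   0.7] [-0.89  0.01  0.75]
```

View pics/t2.png

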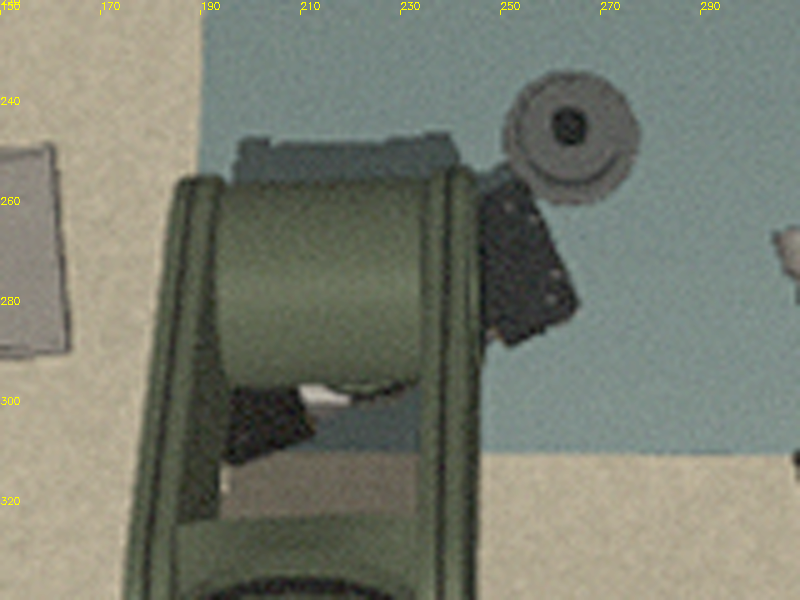

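>>> {"fn": "jog_arm", "kwargs": {
  "deltas": [100,-5,2,0,-0.5,0,0.4,100,-5,2,0,-0.4,0,0.4,100,-4,2,1,0,0,0,100,-1,1,0,0,0,0,100,0,0,0,0,0,0,100,0,0,0,0,0,0,100,0,0,0,0,0,0,100,0,0,0,0,0,0]
}}

```text
time_s: 4.4
eef_pos: [414.7, 115.4, 15.5]
orientation: [-1.571, 0.001, -1.142]
wrist_force: [0.1, -0.2, 0.3]
gripper_width: 94.0
```

```bash
python3 mv.py 414 114 16
```

```text
t 4.4 p [414.7 115.4  15.5] o [-1.571e+00  1.000e-03 -1.142e+00] F [ 0.1 -0.2  0.3] w 94.0 j [0.07 0.17 2.04 0.   0.93 1.21]
local [ 1.  -0.5 -1.2] rot [ 0.   0.  -0.1] rows 1 per row [ 1.  -0.5 -1.2] [ 0.02  0.   -0.06]
```

>>> {"fn": "jog_arm", "kwargs": {
  "deltas": [60,1,0,-1,0,0,0,50,0,0,0,0,0,0,50,0,0,0,0,0,0,50,0,0,0,0,0,0,50,0,0,0,0,0,0,50,0,0,0,0,0,0,50,0,0,0,0,0,0,50,0,0,0,0,0,0],
  "squeeze": 30
}}

```text
time_s: 5.2
eef_pos: [414.3, 113.8, 15.7]
orientation: [-1.571, 0.001, -1.143]
wrist_force: [0.2, -0.6, 0.1]
gripper_width: 62.5
```

```bash
python3 mv.py 414 114 80
```

```text
t 5.2 p [414.3 113.8  15.7] o [-1.571e+00  1.000e-03 -1.143e+00] F [ 0.2 -0.6  0.1] w 62.5 j [0.07 0.17 2.04 0.   0.93 1.21]
local [ -0.4 -64.3  -0.2] rot [-0.  -0.  -0.1] rows 2 per row [ -0.2 -32.1  -0.1] [-0.   -0.   -0.03]
```

>>> {"fn": "jog_arm", "kwargs": {
  "deltas": [50,0,-5,0,0,0,0,50,0,-10,0,0,0,0,50,0,-15,0,0,0,0,50,0,-15,0,0,0,0,50,0,-15,0,0,0,0,50,0,-5,0,0,0,0,50,0,0,0,0,0,0,50,0,0,0,0,0,0]
}}

```text
time_s: 6.0
eef_pos: [412.1, 113.5, 84.3]
orientation: [-1.574, 0.002, -1.142]
wrist_force: [-0.0, -0.7, -1.9]
gripper_width: 62.7
```

```bash
python3 mv.py 457 329 80 -1.143 35;python3 - <<'E'
from h import *
b=snapshot("side");crop(b,"s3.png",130,100,160,120,5)
E
```

```text
t 6.0 p [412.1 113.5  84.3] o [-1.574  0.002 -1.142] F [-0.  -0.7 -1.9] w 62.7 j [0.07 0.04 2.   0.   1.1  1.21]
local [-177.4    4.2  130.3] rot [ 0.2  0.  -0.1] rows 7 per row [-25.3   0.6  18.6] [ 0.03  0.   -0.01]
```

View pics/s3.png

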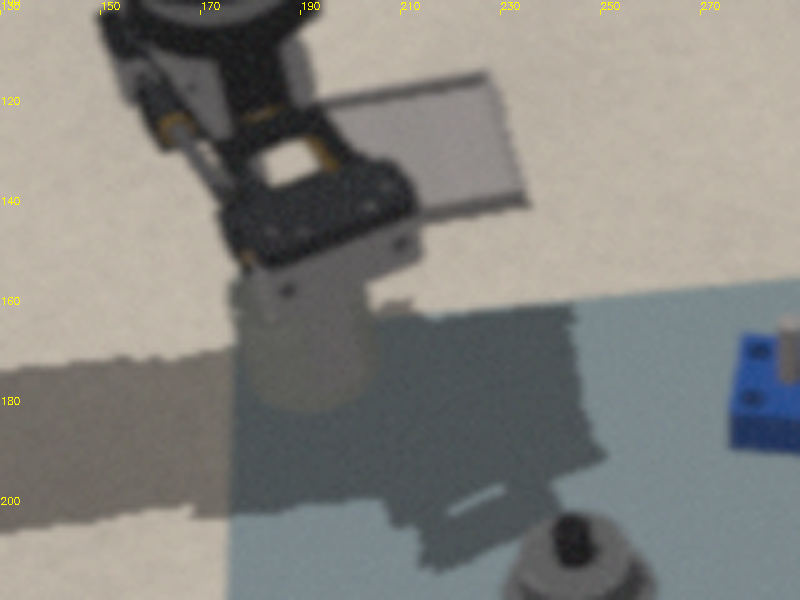

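The picture shows the bucket lifted upright in the jaws (bottom at about pixel row 181). Now I'll carry it to the square tray.

>>> {"fn": "jog_arm", "kwargs": {
  "deltas": [50,-25,1,19,0,0,0,50,-30,1,22,0,0,0,50,-30,1,22,0,0,0,50,-30,1,22,0,0,0,50,-30,1,22,0,0,0,50,-20,1,14,0,0,0,50,-10,0,7,0,0,0,50,0,0,0,0,0,0]
}}

```text
time_s: 6.85
eef_pos: [452.8, 330.8, 68.9]
orientation: [-1.588, 0.001, -1.146]
wrist_force: [-0.2, -0.1, -2.4]
gripper_width: 62.5
```

```bash
python3 mv.py 457 329 22 -1.143 35
```

```text
t 6.8 p [452.8 330.8  68.9] o [-1.588e+00  1.000e-03 -1.146e+00] F [-0.2 -0.1 -2.4] w 62.5 j [0.48 0.34 1.68 0.   1.14 1.62]
local [ 3.4 46.9  3.9] rot [ 1.  -0.2 -0.1] rows 2 per row [ 1.7 23.4  2. ] [ 0.5  -0.1  -0.04]
```

>>> {"fn": "jog_arm", "kwargs": {
  "deltas": [50,1,5,1,0.5,0,0,50,1,8,1,0.5,0,0,50,1,8,1,0,0,0,50,0,8,0,0,0,0,50,0,5,0,0,0,0,50,0,2,0,0,0,0,50,0,0,0,0,0,0,50,0,0,0,0,0,0]
}}

```text
time_s: 7.65
eef_pos: [454.6, 322.5, 27.5]
orientation: [-1.577, -0.001, -1.152]
wrist_force: [-0.5, -0.2, -1.4]
gripper_width: 62.6
```

```bash
python3 mv.py 457 329 20 -1.143 35
```

```text
t 7.7 p [454.6 322.5  27.5] o [-1.577e+00 -1.000e-03 -1.152e+00] F [-0.5 -0.2 -1.4] w 62.6 j [ 0.46  0.38  1.72 -0.    1.04  1.61]
local [-4.9  7.4  4.8] rot [ 0.3 -0.5  0. ] rows 1 per row [-4.9  7.4  4.8] [ 0.34 -0.49  0.03]
```

>>> {"fn": "jog_arm", "kwargs": {
  "deltas": [50,-3,1,2,0.3,0,0,50,-2,2,2,0,0,0,50,0,2,1,0,0,0,50,0,1,0,0,0,0,50,0,1,0,0,0,0,50,0,0.5,0,0,0,0,50,0,0,0,0,0,0,50,0,0,0,0,0,0]
}}

```text
time_s: 8.45
eef_pos: [458.4, 330.9, 20.6]
orientation: [-1.568, -0.0, -1.151]
wrist_force: [-1.0, 0.6, -2.7]
gripper_width: 62.5
```

```bash
python3 mv.py 457 329 20 -1.143 35;python3 - <<'E'
from h import *
b=snapshot("side");crop(b,"s4.png",130,60,160,120,5)
E
```

```text
t 8.4 p [458.4 330.9  20.6] o [-1.568 -0.    -1.151] F [-1.   0.6 -2.7] w 62.5 j [ 0.47  0.4   1.71 -0.    1.03  1.62]
local [ 1.1  0.6 -2. ] rot [-0.1 -0.4  0. ] rows 1 per row [ 1.1  0.6 -2. ] [-0.15 -0.44  0.02]
```

View pics/s4.png

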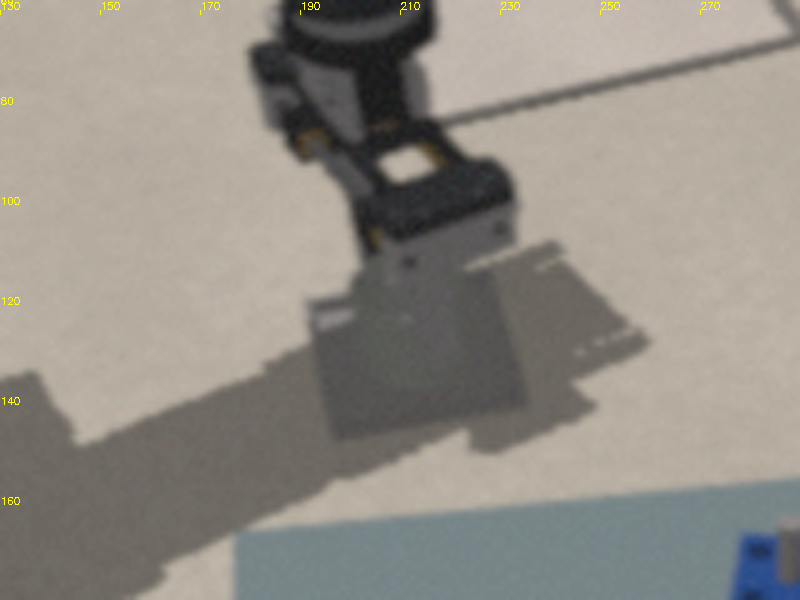

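>>> {"fn": "jog_arm", "kwargs": {
  "deltas": [50,0.5,0.5,-1,0,0,0,50,0,0.5,0,0,0,0,50,0,0,0,0,0,0,75,0,0,0,0,0,0,100,0,0,0,0,0,0,100,0,0,0,0,0,0,100,0,0,0,0,0,0,100,0,-3,0,0,0,0]
}}

```text
time_s: 9.3
eef_pos: [459.1, 330.5, 24.1]
orientation: [-1.565, -0.0, -1.151]
wrist_force: [-0.2, 0.3, 0.2]
gripper_width: 93.4
```

```bash
python3 mv.py 457 329 140 -1.143 35
```

```text
t 9.3 p [459.1 330.5  24.1] o [-1.565 -0.    -1.151] F [-0.2  0.3  0.2] w 93.4 j [ 0.47  0.4   1.71 -0.    1.03  1.62]
local [   0.5 -115.9   -1.8] rot [-0.3 -0.5  0. ] rows 4 per row [  0.1 -29.   -0.5] [-0.08 -0.11  0.  ]
```

>>> {"fn": "jog_arm", "kwargs": {
  "deltas": [100,0,-10,0,0,0,0,100,0,-20,0,0,0,0,100,0,-25,0,0,0,0,100,0,-25,0,0,0,0,100,0,-20,0,0,0,0,100,0,-10,0,0,0,0,100,0,0,0,0,0,0,100,0,0,0,0,0,0]
}}

```text
time_s: 10.1
eef_pos: [458.9, 330.5, 142.7]
orientation: [-1.562, -0.0, -1.151]
wrist_force: [-0.6, -0.1, 0.5]
gripper_width: 94.1
```

```bash
python3 mv.py 644.5 -118 120 -1.143 40
```

```text
t 10.1 p [458.9 330.5 142.7] o [-1.562 -0.    -1.151] F [-0.6 -0.1  0.5] w 94.1 j [ 0.47  0.24  1.64 -0.    1.26  1.62]
local [485.2  22.6 -13.7] rot [-0.5 -0.4  0. ] rows 13 per row [37.3  1.7 -1.1] [-0.04 -0.03  0.  ]
```

>>> {"fn": "jog_arm", "kwargs": {
  "deltas": [60,30,2,-1,0,0,0,40,40,2,-1,0,0,0,40,40,2,-1,0,0,0,40,40,2,-1,0,0,0,40,40,2,-1,0,0,0,40,40,2,-1,0,0,0,40,40,2,-1,0,0,0,40,40,2,-1,0,0,0]
}}

```text
time_s: 10.9
eef_pos: [573.8, 39.0, 114.2]
orientation: [-1.579, 0.008, -1.14]
wrist_force: [1.5, 0.1, 0.4]
gripper_width: 38.1
```

```bash
python3 mv.py 644.5 -118 115 -1.143 40;python3 - <<'E'
from h import *
import pickle
b=snapshot("top");crop(b,"t5.png",110,180,160,120,5)
a=snapshot("side");crop(a,"s5.png",150,100,160,120,5);pickle.dump((a,b),open("s5.pkl","wb"))
E
```

```text
t 10.9 p [573.8  39.  114.2] o [-1.579  0.008 -1.14 ] F [1.5 0.1 0.4] w 38.1 j [-0.08  0.3   1.62  0.    1.23  1.05]
local [172.2  -2.1  -1.3] rot [ 0.5  0.2 -0.4] rows 5 per row [34.4 -0.4 -0.3] [ 0.09  0.04 -0.09]
```

View pics/s5.png

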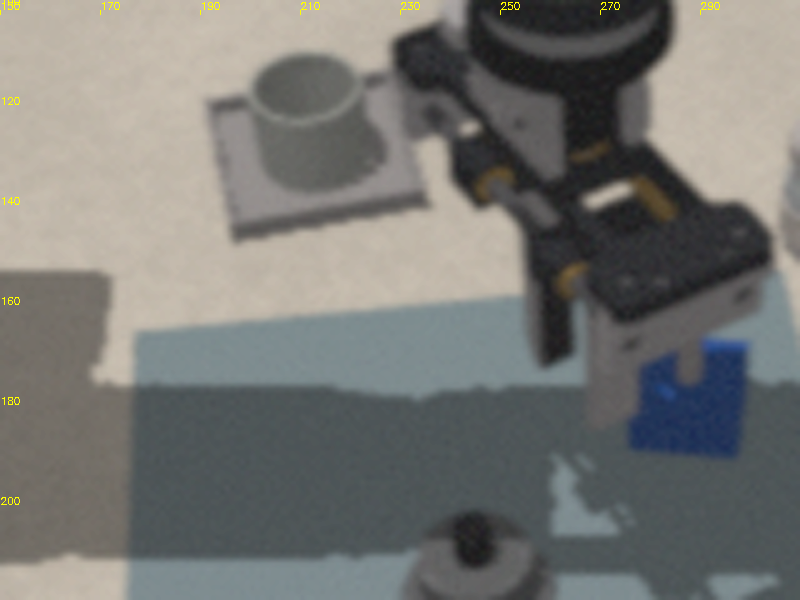

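View pics/t5.png

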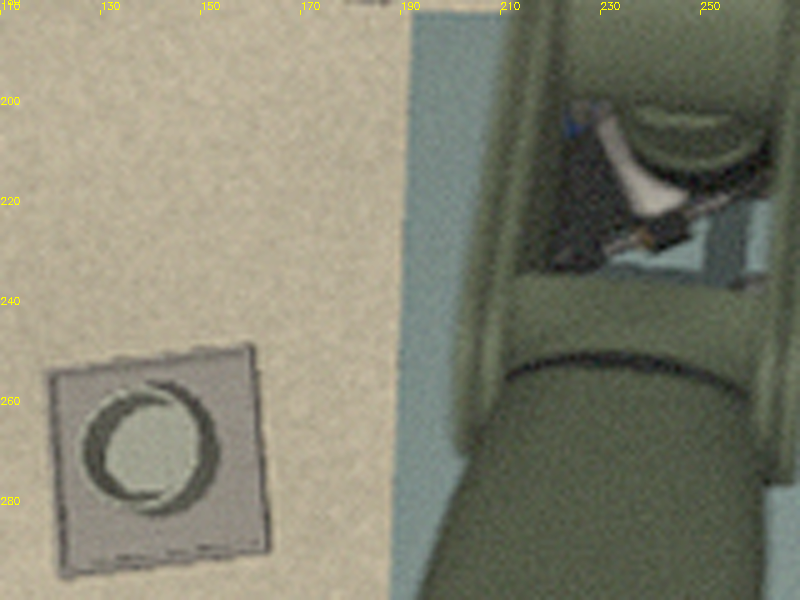

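```bash
python3 - <<'E'
from h import *
import pickle
a,b=pickle.load(open("s5.pkl","rb"))
X,g=tri(a,(211,118),b,(139.7,269.2));print(X,g,onz(a,211,118,54),onz(b,139.7,269.2,54))
E
```

```text
[458.44685123 322.07233818  56.37408569] 2.143924008487816 [459.23199469 325.49776439  54.        ] [457.65105023 322.40276432  54.        ]
```

>>> {"fn": "jog_arm", "kwargs": {
  "deltas": [40,35,0,0,0,0,0,40,40,0,0,0,0,0,40,40,0,0,0,0,0,40,30,0,0,0,0,0,40,18,0,0,0,0,0,40,6,0,0,0,0,0,40,0,0,0,0,0,0,40,0,0,0,0,0,0]
}}

```text
time_s: 11.8
eef_pos: [639.3, -115.6, 101.6]
orientation: [-1.593, 0.022, -1.143]
wrist_force: [-0.0, 0.2, 0.1]
gripper_width: 37.8
```

```bash
python3 mv.py 644.5 -118 70 -1.143 40;python3 - <<'E'
from h import *
a=snapshot("side");crop(a,"s6.png",240,180,160,120,5)
E
```

```text
t 11.8 p [ 639.3 -115.6  101.6] o [-1.593  0.022 -1.143] F [-0.   0.2  0.1] w 37.8 j [-0.31  0.48  1.41  0.    1.29  0.83]
local [ 5.  31.4  4.5] rot [ 1.2  0.  -1.3] rows 1 per row [ 5.  31.4  4.5] [ 1.25  0.02 -1.27]
```

View pics/s6.png

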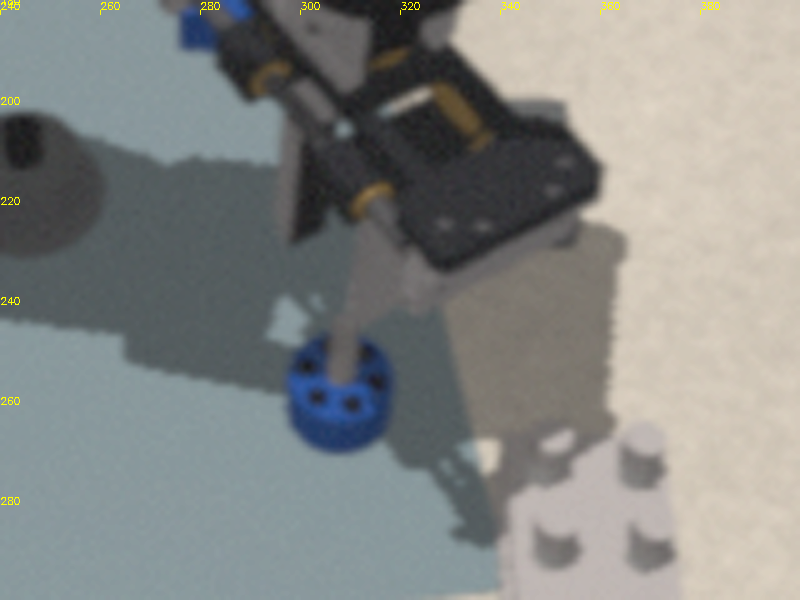

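```bash
python3 - <<'E'
from h import *
import pickle
a,b=pickle.load(open("s5.pkl","rb"))
p=(210.9,118.1);q=(137.8,268)
X,g=tri(a,p,b,q);print(X,g,onz(a,*p,54),onz(b,*q,54))
a,b=pickle.load(open("s0.pkl","rb"))
# same care for original bucket: top circle 505..~? 
crop(b,"t0bk.png",200,265,50,45,12)
E
```

```text
[459.78219822 327.44434672  52.48419869] 2.0578380563303127 [458.95503616 325.11473     54.        ] [460.6256979  327.31388151  54.        ]
```

>>> {"fn": "jog_arm", "kwargs": {
  "deltas": [40,2,0,2,0.6,0,-0.6,40,2,4,2,0.6,0,-0.6,40,1,6,0,0,0,0,40,0,6,0,0,0,0,40,0,3,0,0,0,0,40,0,0,0,0,0,0,40,0,0,0,0,0,0,40,0,0,0,0,0,0]
}}

```text
time_s: 12.65
eef_pos: [644.1, -114.2, 80.8]
orientation: [-1.571, 0.001, -1.138]
wrist_force: [-0.2, -0.6, -0.1]
gripper_width: 37.8
```

```bash
python3 mv.py 644.5 -118 40 -1.143 40;python3 - <<'E'
from h import *
a=snapshot("side");crop(a,"s7.png",260,210,100,75,8);b=snapshot("top");crop(b,"t7.png",270,160,100,75,8)
E
```

```text
t 12.7 p [ 644.1 -114.2   80.8] o [-1.571e+00  1.000e-03 -1.138e+00] F [-0.2 -0.6 -0.1] w 37.8 j [-0.31  0.49  1.44  0.    1.22  0.83]
local [ 3.6 40.8 -1.2] rot [-0.   0.3 -0.1] rows 2 per row [ 1.8 20.4 -0.6] [-0.01  0.15 -0.03]
```

View pics/s7.png

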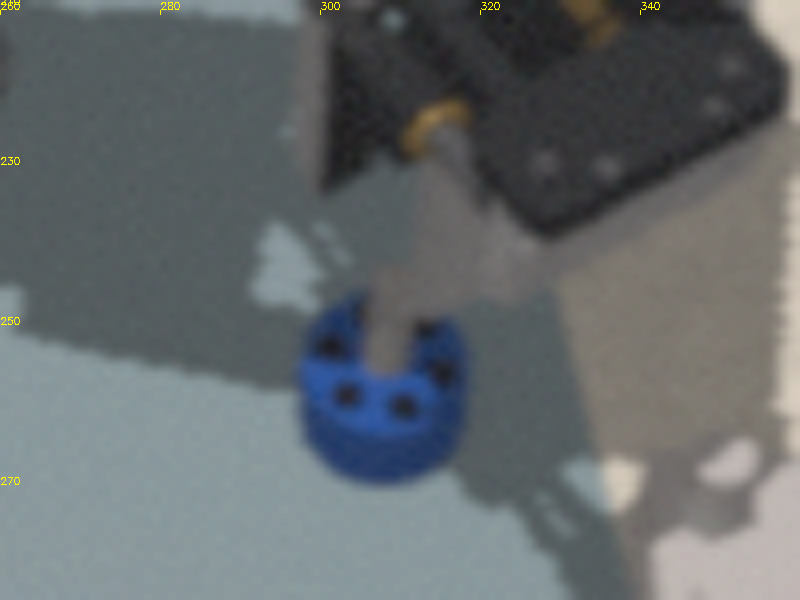

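View pics/t7.png

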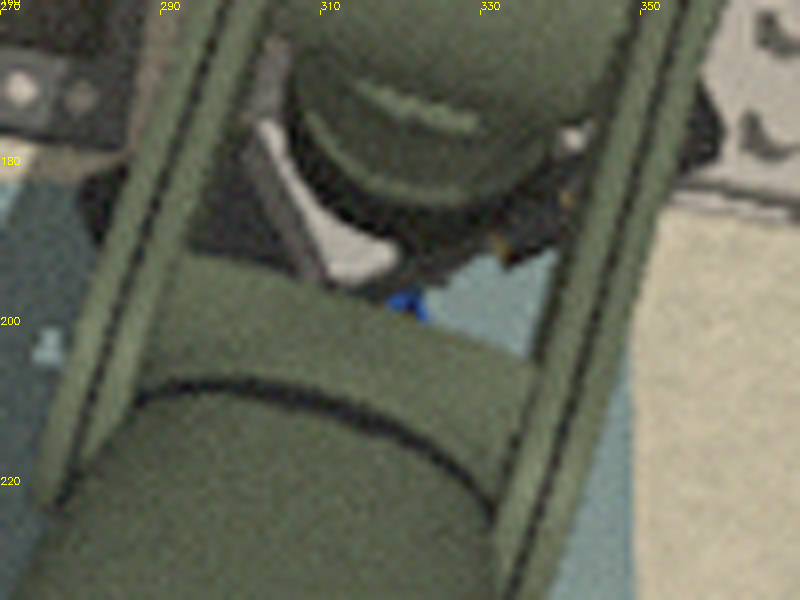

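```bash
python3 - <<'E'
from h import *
import pickle
a,b=pickle.load(open("s0.pkl","rb"))
p=(308,259);q=(315,201)
X,g=tri(a,p,b,q);print(X,g,onz(a,*p,14),onz(b,*q,14))
p=(288,178.8);q=(226.4,203.3)
X,g=tri(a,p,b,q);print(X,g,onz(a,*p,14),onz(b,*q,14))
E
```

```text
[ 645.23808136 -120.62258671   16.64417927] 1.3314997953568746 [ 646.32288174 -118.87030617   14.        ] [ 645.19937489 -120.91054563   14.        ]
[637.19179775 113.3725885   15.98851956] 0.2933270883138968 [637.62912353 115.23708332  14.        ] [637.51314566 113.52695373  14.        ]
```

>>> {"fn": "jog_arm", "kwargs": {
  "deltas": [40,2,0,-1,0,0,0,40,2,5,0,0,0,0,40,1,8,0,0,0,0,40,0,8,0,0,0,0,40,0,7,0,0,0,0,40,0,6,0,0,0,0,40,0,3,0,0,0,0,40,0,0,0,0,0,0]
}}

```text
time_s: 13.55
eef_pos: [645.0, -119.9, 39.9]
orientation: [-1.571, 0.001, -1.138]
wrist_force: [-0.1, -0.0, -0.2]
gripper_width: 37.3
```

```bash
python3 mv.py 645 -119 40 -1.143 40;python3 - <<'E'
from h import *
a=snapshot("side");crop(a,"s8.png",260,210,100,75,8)
E
```

```text
t 13.6 p [ 645.  -119.9   39.9] o [-1.571e+00  1.000e-03 -1.138e+00] F [-0.1 -0.  -0.2] w 37.3 j [-0.32  0.54  1.45  0.    1.15  0.82]
local [-0.8 -0.1  0.3] rot [ 0.   0.3 -0.1] rows 1 per row [-0.8 -0.1  0.3] [ 0.02  0.28 -0.08]
```

View pics/s8.png

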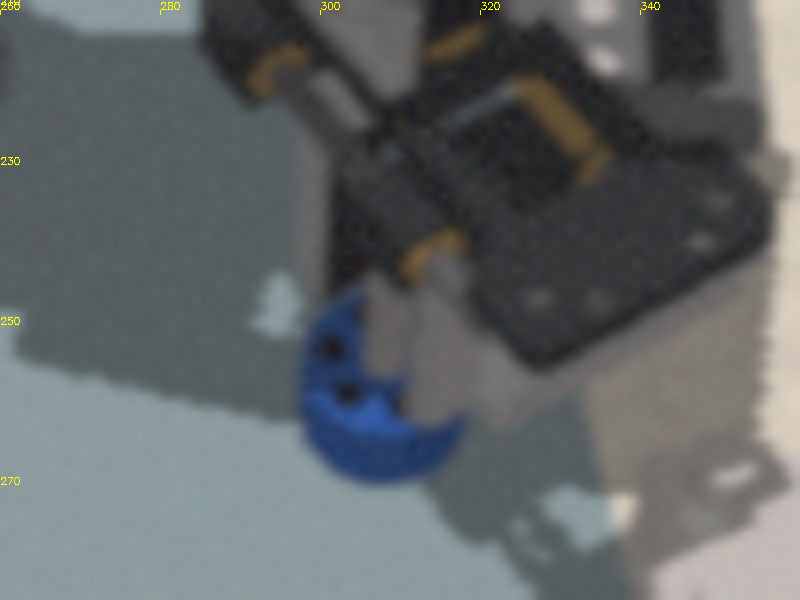

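```bash
python3 - <<'E'
from h import *
a=snapshot("side");b=snapshot("top")
s=get_state();p=np.array(s["eef_pos"]);yaw=s["orientation"][2]
tx=np.array([np.cos(yaw),np.sin(yaw),0]);tz=np.array([-np.sin(yaw),np.cos(yaw),0])
for sx in(-1,1):
  for w in(-8,8):
    for k in (19,31): print(sx,w,k,proj(a,p+sx*tx*k+tz*w))
print("stem at TCP z, top", proj(a,p),proj(a,p+[0,0,26]))
E
```

```text
-1 -8 19 [300.14335755 247.83962539]
-1 -8 31 [296.93138216 243.77790383]
-1 8 19 [306.46586777 244.38999942]
-1 8 31 [303.22717791 240.37886475]
1 -8 19 [310.63900511 261.11195558]
1 -8 31 [314.05994223 265.43792086]
1 8 19 [317.04671909 257.4944402 ]
1 8 31 [320.49473595 261.76482746]
stem at TCP z, top [308.52092246 252.6246995 ] [309.19305897 245.65918691]
```

>>> {"fn": "jog_arm", "kwargs": {
  "deltas": [20,0,0,0,0,0,0,5,0,0,0,0,0,0,5,0,0,0,0,0,0,5,0,0,0,0,0,0,5,0,0,0,0,0,0,5,0,0,0,0,0,0,5,0,0,0,0,0,0,5,0,0,0,0,0,0],
  "squeeze": 30
}}

```text
time_s: 14.5
eef_pos: [646.8, -120.3, 42.5]
orientation: [-1.568, -0.002, -1.138]
wrist_force: [-0.3, -0.4, -0.1]
gripper_width: 11.2
```

```bash
python3 mv.py 645 -119 130 -1.138 40
```

```text
t 14.5 p [ 646.8 -120.3   42.5] o [-1.568 -0.002 -1.138] F [-0.3 -0.4 -0.1] w 11.2 j [-0.32  0.54  1.45  0.    1.15  0.82]
local [ -1.8 -87.5  -0.8] rot [-0.2  0.   0.1] rows 3 per row [ -0.6 -29.2  -0.3] [-0.06  0.    0.03]
```

>>> {"fn": "jog_arm", "kwargs": {
  "deltas": [5,0,-8,0,0,0,0,5,0,-15,0,0,0,0,5,0,-20,0,0,0,0,5,0,-20,0,0,0,0,5,0,-15,0,0,0,0,5,0,-8,0,0,0,0,5,0,0,0,0,0,0,5,0,0,0,0,0,0]
}}

```text
time_s: 15.3
eef_pos: [647.5, -120.6, 137.5]
orientation: [-1.565, -0.004, -1.138]
wrist_force: [0.1, 0.1, -1.4]
gripper_width: 11.3
```

```bash
python3 mv.py 459 329 130 -1.143 40;python3 - <<'E'
from h import *
a=snapshot("side");crop(a,"s9.png",260,180,100,75,8)
E
```

```text
t 15.3 p [ 647.5 -120.6  137.5] o [-1.565 -0.004 -1.138] F [ 0.1  0.1 -1.4] w 11.3 j [-0.32  0.43  1.39  0.    1.31  0.82]
local [-487.2    5.6   17.5] rot [-0.3  0.3  0.2] rows 13 per row [-37.5   0.4   1.3] [-0.02  0.02  0.02]
```

View pics/s9.png

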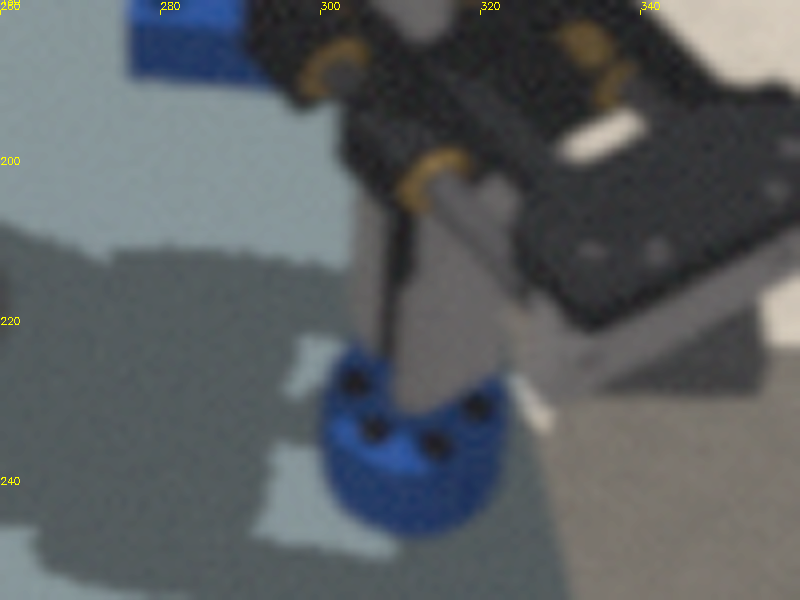

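The round adapter hangs from the stem (body at about column 312, row 235), held upright. Carry it over.

>>> {"fn": "jog_arm", "kwargs": {
  "deltas": [5,-25,0,1,0,0,0,5,-38,0,1,0,0,0,5,-40,0,1,0,0,0,5,-40,0,1,0,0,0,5,-40,0,1,0,0,0,5,-40,0,1,0,0,0,5,-40,0,1,0,0,0,5,-40,0,2,0,0,0]
}}

```text
time_s: 16.15
eef_pos: [521.0, 162.3, 126.7]
orientation: [-1.579, 0.002, -1.149]
wrist_force: [1.0, 0.6, -1.0]
gripper_width: 11.2
```

```bash
python3 mv.py 459 329 130 -1.143 40
```

```text
t 16.1 p [521.  162.3 126.7] o [-1.579  0.002 -1.149] F [ 1.   0.6 -1. ] w 11.2 j [ 0.14  0.23  1.69 -0.    1.23  1.29]
local [-177.5   -3.1   11.6] rot [ 0.5 -0.4 -0.1] rows 5 per row [-35.5  -0.6   2.3] [ 0.09 -0.07 -0.02]
```

>>> {"fn": "jog_arm", "kwargs": {
  "deltas": [5,-40,0,2,0,0,0,5,-40,0,3,0,0,0,5,-35,0,3,0.3,0,0,5,-25,0,2,0.3,0,0,5,-15,0,1,0,0,0,5,-6,0,0,0,0,0,5,0,0,0,0,0,0,5,0,0,0,0,0,0]
}}

```text
time_s: 16.95
eef_pos: [453.1, 321.5, 118.2]
orientation: [-1.585, 0.003, -1.142]
wrist_force: [-0.2, -0.3, -1.0]
gripper_width: 11.3
```

```bash
python3 mv.py 459 329 110 -1.143 40;python3 - <<'E'
from h import *
a=snapshot("side");crop(a,"s10.png",160,60,100,75,8);b=snapshot("top");crop(b,"t10.png",100,220,100,75,8)
E
```

```text
t 16.9 p [453.1 321.5 118.2] o [-1.585  0.003 -1.142] F [-0.2 -0.3 -1. ] w 11.3 j [0.46 0.26 1.66 0.   1.23 1.6 ]
local [-4.3  8.1  8.6] rot [ 0.8  0.1 -0.2] rows 1 per row [-4.3  8.1  8.6] [ 0.8   0.07 -0.19]
```

View pics/s10.png

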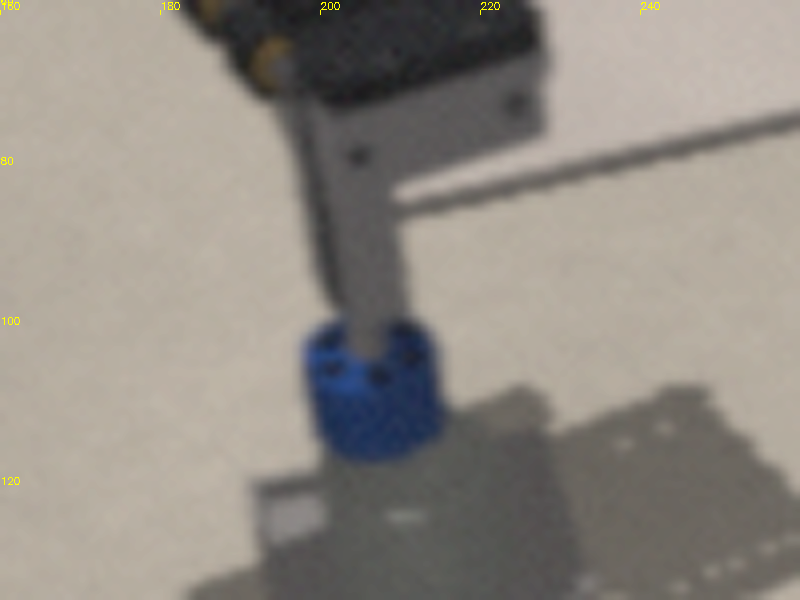

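View pics/t10.png

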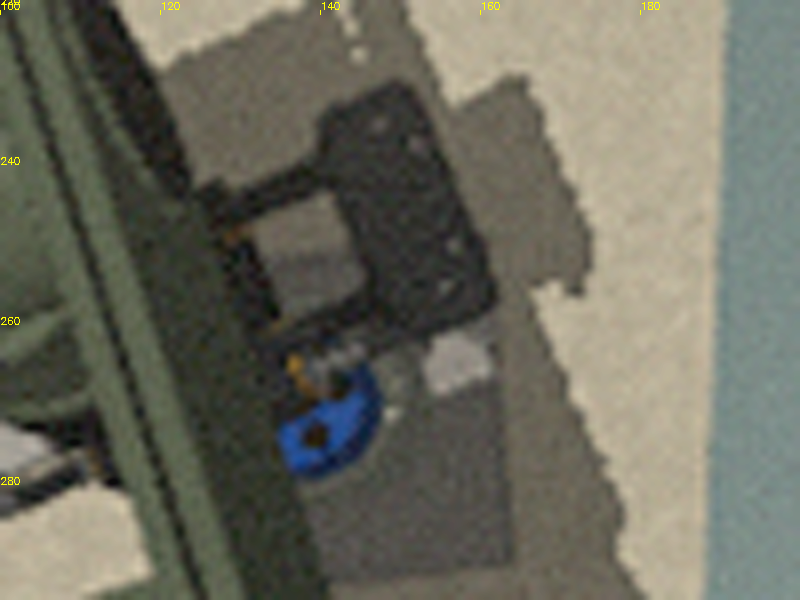

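>>> {"fn": "jog_arm", "kwargs": {
  "deltas": [5,-2,0,3,0.4,0,0,5,-2,0,3,0.4,0,0,5,-1,0,2,0,0,0,5,0,0,1,0,0,0,5,0,0,0,0,0,0,5,0,0,0,0,0,0,5,0,0,0,0,0,0,5,0,0,0,0,0,0]
}}

```text
time_s: 17.85
eef_pos: [461.9, 328.0, 118.8]
orientation: [-1.568, 0.003, -1.147]
wrist_force: [0.4, -0.3, -0.0]
gripper_width: 11.4
```

```bash
python3 mv.py 459 329.5 55 -1.143 40;python3 - <<'E'
from h import *
a=snapshot("side");crop(a,"s11.png",160,60,100,75,8)
s=get_state();p=np.array(s["eef_pos"])
print(proj(a,p-[0,0,14.5]),proj(a,p-[0,0,42.5]))
E
```

```text
t 17.9 p [461.9 328.  118.8] o [-1.568  0.003 -1.147] F [ 0.4 -0.3 -0. ] w 11.4 j [0.46 0.27 1.65 0.   1.22 1.61]
local [-2.4 63.8 -2.2] rot [-0.2 -0.2 -0.2] rows 2 per row [-1.2 31.9 -1.1] [-0.08 -0.11 -0.09]
[209.41862136 101.80634071] [210.87272407 110.58047538]
```

View pics/s11.png

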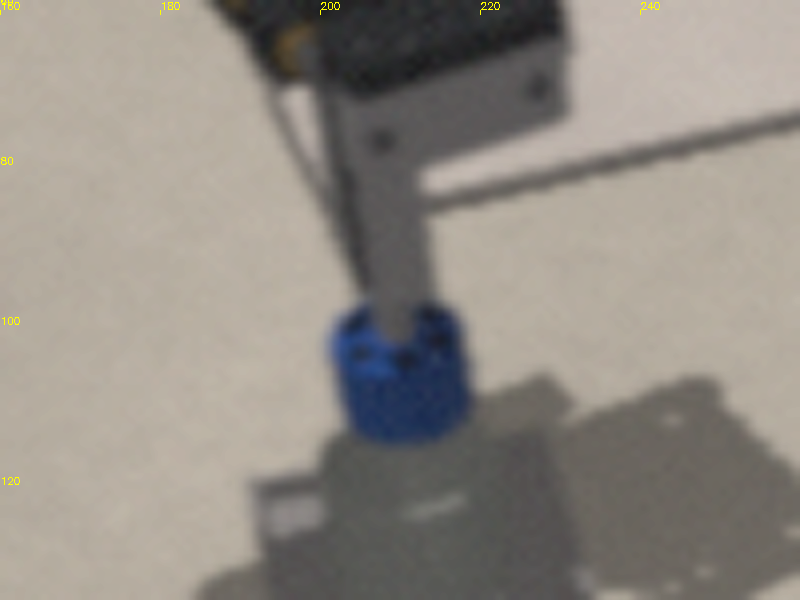

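>>> {"fn": "jog_arm", "kwargs": {
  "deltas": [5,-0.5,2,-1,0,0,0,5,-0.5,5,-1,0,0,0,5,0,6,0,0,0,0,5,0,4,0,0,0,0,5,0,2,0,0,0,0,5,0,0,0,0,0,0,5,0,0,0,0,0,0,5,0,0,0,0,0,0]
}}

```text
time_s: 18.7
eef_pos: [458.8, 328.0, 97.2]
orientation: [-1.57, 0.003, -1.147]
wrist_force: [0.1, 0.9, -0.4]
gripper_width: 11.0
```

```bash
python3 mv.py 459 328.5 55 -1.147 40;python3 - <<'E'
from h import *
a=snapshot("side");crop(a,"s12.png",160,60,100,75,8)
s=get_state();p=np.array(s["eef_pos"])
print(proj(a,p-[0,0,14.5]),proj(a,p-[0,0,42.5]))
E
```

```text
t 18.7 p [458.8 328.   97.2] o [-1.57   0.003 -1.147] F [ 0.1  0.9 -0.4] w 11.0 j [0.47 0.29 1.67 0.   1.17 1.61]
local [-0.3 42.2  0.4] rot [-0.1  0.  -0.2] rows 2 per row [-0.1 21.1  0.2] [-0.03  0.01 -0.08]
[209.3496401  108.68154213] [210.78324254 117.18659487]
```

View pics/s12.png

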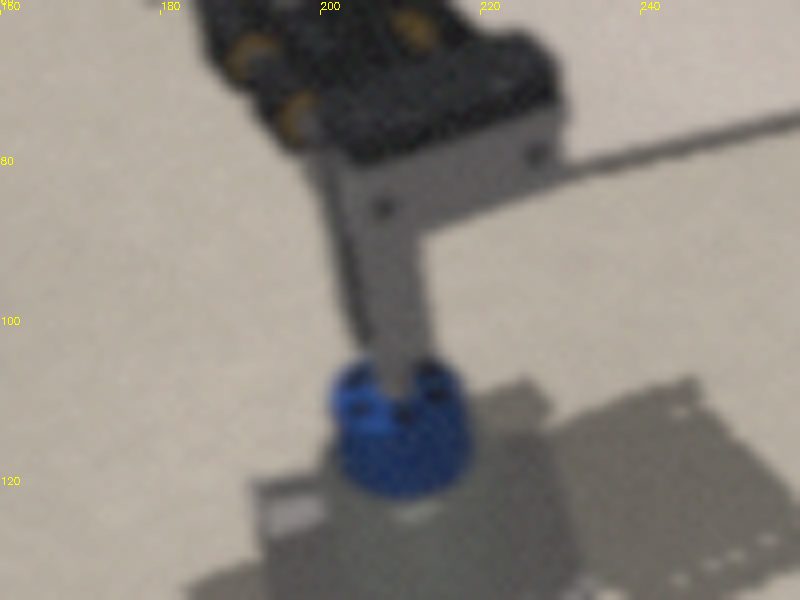

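>>> {"fn": "jog_arm", "kwargs": {
  "deltas": [5,0,3,0,0,0,0,5,0,5,0,0,0,0,5,0,6,0,0,0,0,5,0,6,0,0,0,0,5,0,6,0,0,0,0,5,0,6,0,0,0,0,5,0,3,0,0,0,0,5,0,0,0,0,0,0]
}}

```text
time_s: 19.55
eef_pos: [458.6, 328.0, 58.8]
orientation: [-1.57, 0.003, -1.147]
wrist_force: [-0.3, -0.1, -1.1]
gripper_width: 11.6
```

```bash
python3 mv.py 459 328.5 50.5 -1.147 40;python3 - <<'E'
from h import *
a=snapshot("side");crop(a,"s13.png",160,60,100,75,8)
E
```

```text
t 19.6 p [458.6 328.   58.8] o [-1.57   0.003 -1.147] F [-0.3 -0.1 -1.1] w 11.6 j [0.47 0.35 1.7  0.   1.1  1.61]
local [-0.3  8.3  0.6] rot [-0.   0.  -0.2] rows 1 per row [-0.3  8.3  0.6] [-0.02  0.02 -0.17]
```

View pics/s13.png

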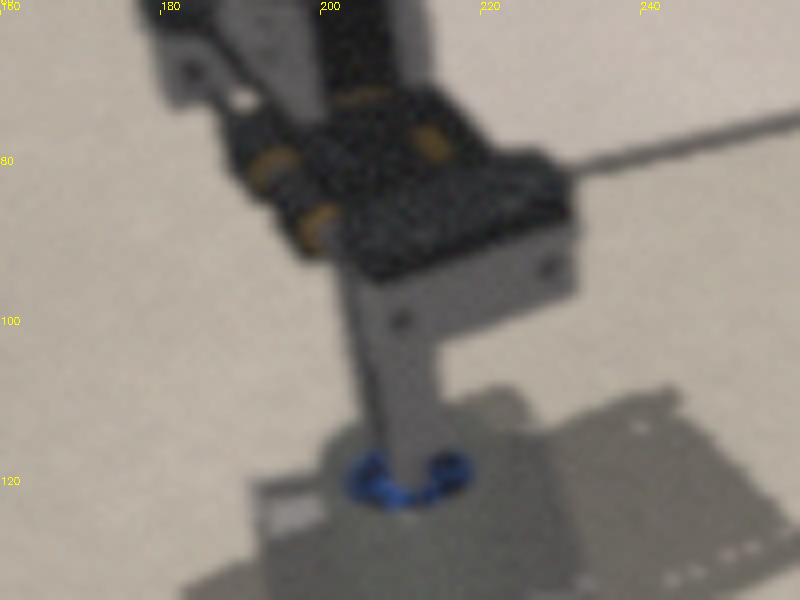

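The adapter is going down inside the bucket (blue visible at 205–219, 117–123), with no contact force. I'll keep lowering it.

>>> {"fn": "jog_arm", "kwargs": {
  "deltas": [5,0,2,0,0,0,0,5,0,3,0,0,0,0,5,0,2,0,0,0,0,5,0,1,0,0,0,0,5,0,1,0,0,0,0,5,0,0,0,0,0,0,5,0,0,0,0,0,0,5,0,0,0,0,0,0]
}}

```text
time_s: 20.4
eef_pos: [459.6, 328.5, 50.4]
orientation: [-1.568, 0.003, -1.147]
wrist_force: [-0.1, 0.7, -0.6]
gripper_width: 11.6
```

```bash
python3 mv.py 459 328.5 50.5 -1.147 40
```

```text
t 20.4 p [459.6 328.5  50.4] o [-1.568  0.003 -1.147] F [-0.1  0.7 -0.6] w 11.6 j [0.47 0.36 1.7  0.   1.08 1.61]
local [-0.2 -0.1 -0.6] rot [-0.2  0.  -0.2] rows 1 per row [-0.2 -0.1 -0.6] [-0.18  0.02 -0.17]
```

>>> {"fn": "jog_arm", "kwargs": {
  "deltas": [5,0,1,0,0,0,0,5,0,1,0,0,0,0,5,0,0.5,0,0,0,0,5,0,0,0,0,0,0,12,0,0,0,0,0,0,20,0,0,0,0,0,0,20,0,0,0,0,0,0,20,0,0,0,0,0,0]
}}

```text
time_s: 21.2
eef_pos: [460.3, 328.9, 49.5]
orientation: [-1.566, 0.003, -1.147]
wrist_force: [-0.9, 0.1, 0.5]
gripper_width: 18.7
```

```bash
python3 mv.py 459 328.5 140 -1.147 40
```

```text
t 21.2 p [460.3 328.9  49.5] o [-1.566  0.003 -1.147] F [-0.9  0.1  0.5] w 18.7 j [0.47 0.36 1.7  0.   1.08 1.61]
local [ -0.4 -90.5  -1. ] rot [-0.3  0.  -0.2] rows 3 per row [ -0.1 -30.2  -0.3] [-0.09  0.01 -0.06]
```

>>> {"fn": "jog_arm", "kwargs": {
  "deltas": [20,0,-6,0,0,0,0,20,0,-10,0,0,0,0,20,0,-15,0,0,0,0,20,0,-20,0,0,0,0,20,0,-20,0,0,0,0,20,0,-12,0,0,0,0,50,0,-4,0,0,0,0,100,0,0,0,0,0,0]
}}

```text
time_s: 22.0
eef_pos: [460.7, 328.8, 143.8]
orientation: [-1.564, 0.003, -1.147]
wrist_force: [-0.3, -0.2, -0.1]
gripper_width: 31.4
```

```bash
python3 mv.py 522 14 120 -1.147 40
```

```text
t 22.0 p [460.7 328.8 143.8] o [-1.564  0.003 -1.147] F [-0.3 -0.2 -0.1] w 31.4 j [0.47 0.24 1.63 0.   1.26 1.61]
local [312.2  22.3 -73.8] rot [-0.4  0.  -0.2] rows 9 per row [34.7  2.5 -8.2] [-0.04  0.   -0.02]
```

>>> {"fn": "jog_arm", "kwargs": {
  "deltas": [100,25,2,-6,0,0,0,100,38,3,-9,0,0,0,100,40,3,-9,0,0,0,100,40,3,-9,0,0,0,100,40,3,-9,0,0,0,100,40,3,-9,0,0,0,100,38,2,-9,0,0,0,100,25,2,-6,0,0,0]
}}

```text
time_s: 22.8
eef_pos: [515.9, 34.8, 114.0]
orientation: [-1.572, 0.008, -1.137]
wrist_force: [1.0, -0.1, -0.1]
gripper_width: 93.3
```

```bash
python3 mv.py 522 14 110 -1.147 40;python3 - <<'E'
from h import *
import pickle
b=snapshot("top");crop(b,"t14.png",110,230,80,75,8)
a=snapshot("side");crop(a,"s14.png",170,90,80,75,8);pickle.dump((a,b),open("s14.pkl","wb"))
E
```

```text
t 22.8 p [515.9  34.8 114. ] o [-1.572  0.008 -1.137] F [ 1.  -0.1 -0.1] w 93.3 j [-0.1   0.18  1.77  0.01  1.19  1.03]
local [21.4  3.8 -3.2] rot [ 0.1  0.6 -0.4] rows 1 per row [21.4  3.8 -3.2] [ 0.06  0.55 -0.44]
```

View pics/s14.png

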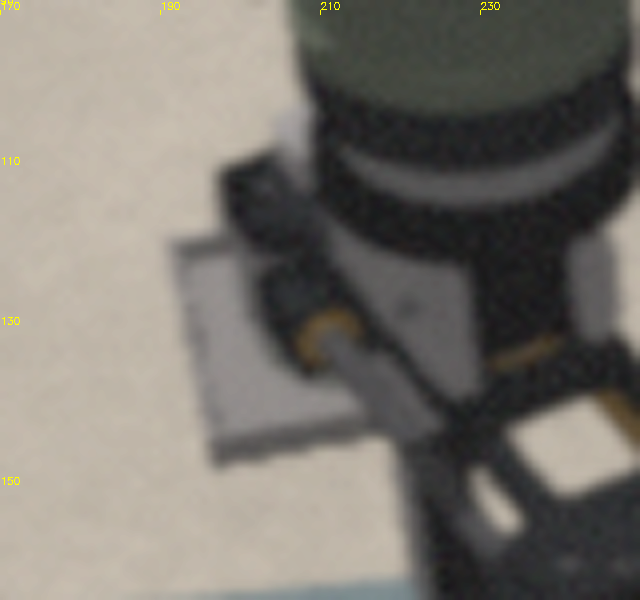

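View pics/t14.png

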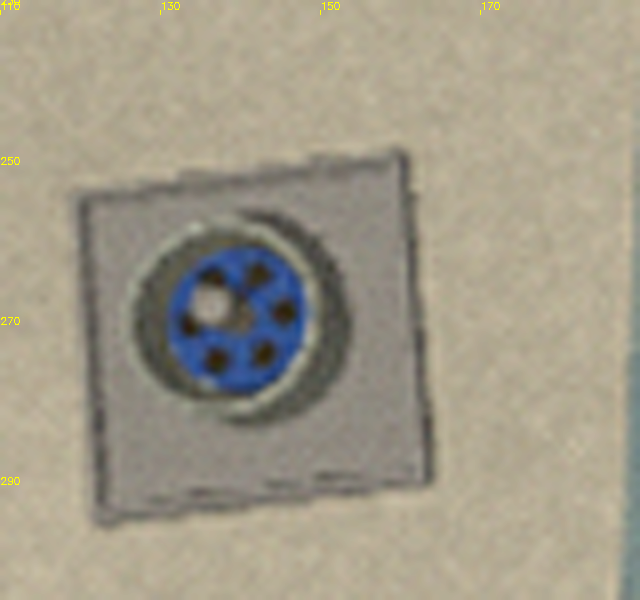

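```bash
python3 - <<'E'
from h import *
import pickle
a,b=pickle.load(open("s14.pkl","rb"))
print("stem",onz(b,136.05,267.7,74),"robot 460.3 328.9")
print("rim",onz(b,138.2,268.4,54))
im=b["img"];hsv=cv2.cvtColor(im,cv2.COLOR_RGB2HSV);m=cv2.inRange(hsv,(105,150,50),(130,255,255))[230:305,110:190]
c=max(cv2.findContours(m,0,2)[0],key=cv2.contourArea);e=cv2.minEnclosingCircle(c);print(e);print("adapter top",onz(b,e[0][0]+110,e[0][1]+230,36))
g=cv2.cvtColor(im,cv2.COLOR_RGB2GRAY)[245:295,118:172];crop(dict(img=cv2.convertScaleAbs(im,alpha=1.3)),"t14z.png",118,248,45,42,14)
E
```

```text
stem [459.10884825 326.66418111  74.        ] robot 460.3 328.9
rim [459.63084511 326.25806996  54.        ]
((29.665468215942383, 39.392086029052734), 8.71084976196289)
adapter top [459.13446647 326.8881418   36.        ]
```

View pics/t14z.png

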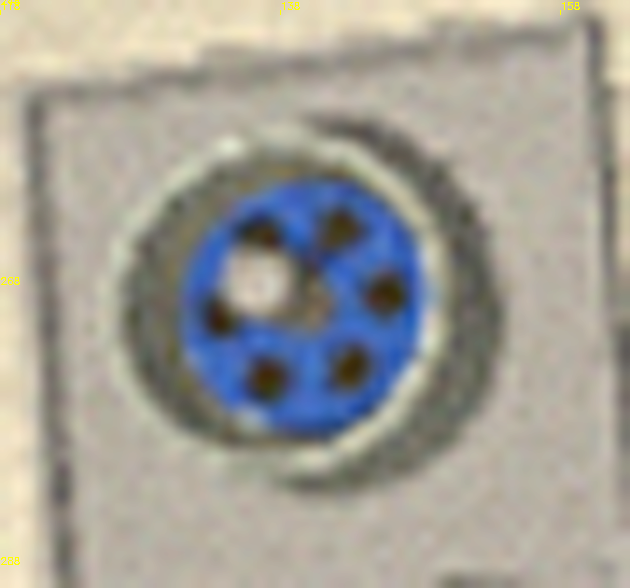

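>>> {"fn": "jog_arm", "kwargs": {
  "deltas": [100,8,0,-1,0,0.3,-0.2,100,8,2,-1,0,0.3,-0.2,100,5,2,-1,0,0,0,100,2,0,0,0,0,0,100,0,0,0,0,0,0,100,0,0,0,0,0,0,100,0,0,0,0,0,0,100,0,0,0,0,0,0]
}}

```text
time_s: 23.7
eef_pos: [521.4, 14.8, 107.7]
orientation: [-1.575, 0.003, -1.147]
wrist_force: [-1.1, 0.9, -0.3]
gripper_width: 94.0
```

```bash
python3 mv.py 522 14 60 -1.147 40;python3 - <<'E'
from h import *
import pickle
a=snapshot("side");crop(a,"s15.png",170,90,100,75,8);pickle.dump((a),open("s15.pkl","wb"))
E
```

```text
t 23.7 p [521.4  14.8 107.7] o [-1.575  0.003 -1.147] F [-1.1  0.9 -0.3] w 94.0 j [-0.14  0.2   1.76  0.    1.18  1.01]
local [ 1.2 47.7  0.4] rot [ 0.2  0.  -0.2] rows 2 per row [ 0.6 23.8  0.2] [ 0.12  0.01 -0.1 ]
```

View pics/s15.png

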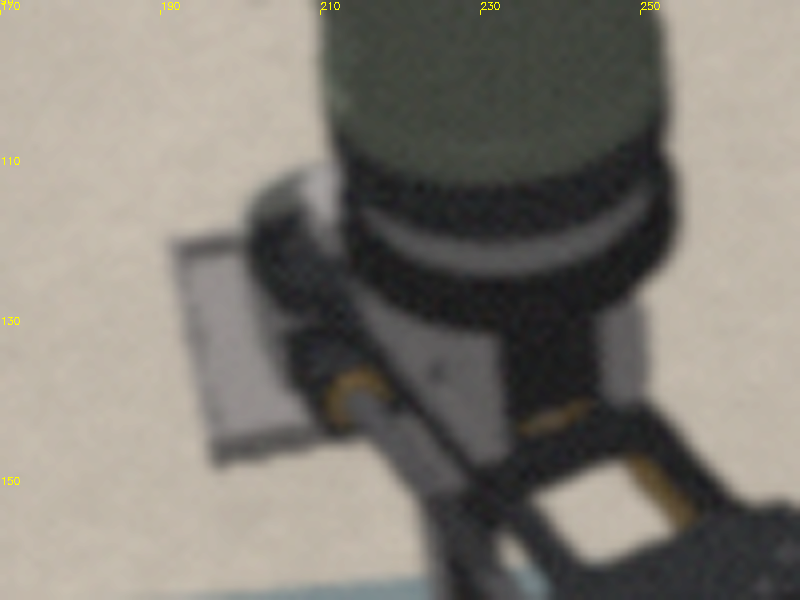

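>>> {"fn": "jog_arm", "kwargs": {
  "deltas": [100,0.5,6,0,0,0,0,100,0.5,14,0,0,0,0,100,0,18,0,0,0,0,100,0,18,0,0,0,0,100,0,15,0,0,0,0,100,0,10,0,0,0,0,100,0,3,0,0,0,0,100,0,0,0,0,0,0]
}}

```text
time_s: 24.55
eef_pos: [519.6, 14.1, 15.7]
orientation: [-1.577, 0.005, -1.147]
wrist_force: [-0.4, -0.1, 0.3]
gripper_width: 93.8
```

```bash
python3 mv.py 522 14 10 -1.147 40;python3 - <<'E'
from h import *
import pickle
a=snapshot("side");crop(a,"s16.png",200,160,100,75,8)
E
```

```text
t 24.6 p [519.6  14.1  15.7] o [-1.577  0.005 -1.147] F [-0.4 -0.1  0.3] w 93.8 j [-0.14  0.34  1.82  0.    0.99  1.01]
local [1.1 5.6 2.2] rot [ 0.4  0.  -0.3] rows 1 per row [1.1 5.6 2.2] [ 0.38  0.01 -0.29]
```

View pics/s16.png

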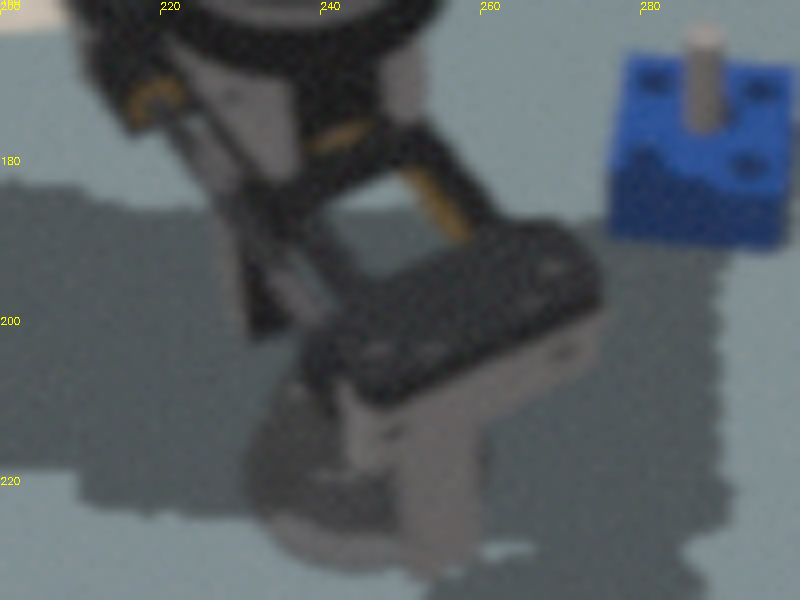

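>>> {"fn": "jog_arm", "kwargs": {
  "deltas": [100,0.5,1,1,0.2,0,-0.2,100,0.5,2,1,0.2,0,0,100,0,1,0,0,0,0,100,0,1,0,0,0,0,100,0,0,0,0,0,0,100,0,0,0,0,0,0,80,0,0,0,0,0,0,70,0,0,0,0,0,0]
}}

```text
time_s: 25.4
eef_pos: [525.2, 13.6, 13.6]
orientation: [-1.564, -0.003, -1.147]
wrist_force: [-0.1, 0.4, -0.3]
gripper_width: 81.3
```

```bash
python3 mv.py 522 14 10 -1.147 40
```

```text
t 25.4 p [525.2  13.6  13.6] o [-1.564 -0.003 -1.147] F [-0.1  0.4 -0.3] w 81.3 j [-0.14  0.34  1.82  0.    0.97  1.01]
local [-1.7  3.6 -2.8] rot [-0.4  0.   0.1] rows 1 per row [-1.7  3.6 -2.8] [-0.4   0.02  0.15]
```

>>> {"fn": "jog_arm", "kwargs": {
  "deltas": [80,-0.5,1,-1,-0.2,0,0,80,-0.5,1,-1,-0.2,0,0,80,0,1,0,0,0,0,80,0,0,0,0,0,0,80,0,0,0,0,0,0,80,0,0,0,0,0,0,70,0,0,0,0,0,0,70,0,0,0,0,0,0]
}}

```text
time_s: 26.2
eef_pos: [522.6, 13.7, 10.2]
orientation: [-1.572, -0.002, -1.147]
wrist_force: [0.5, -0.4, 0.3]
gripper_width: 66.2
```

```bash
python3 mv.py 522 14 10 -1.147 40
```

```text
t 26.2 p [522.6  13.7  10.2] o [-1.572 -0.002 -1.147] F [ 0.5 -0.4  0.3] w 66.2 j [-0.14  0.35  1.82 -0.    0.97  1.01]
local [-0.5  0.2 -0.5] rot [0.1 0.  0.1] rows 1 per row [-0.5  0.2 -0.5] [0.05 0.02 0.14]
```

>>> {"fn": "jog_arm", "kwargs": {
  "deltas": [60,0,0,0,0,0,0,45,0,0,0,0,0,0,45,0,0,0,0,0,0,45,0,0,0,0,0,0,45,0,0,0,0,0,0,45,0,0,0,0,0,0,45,0,0,0,0,0,0,45,0,0,0,0,0,0],
  "squeeze": 20
}}

```text
time_s: 27.0
eef_pos: [522.6, 13.8, 10.3]
orientation: [-1.572, -0.002, -1.147]
wrist_force: [-0.2, -0.9, 1.5]
gripper_width: 51.6
```

```bash
python3 mv.py 522 14 110 -1.147 40
```

```text
t 27.0 p [522.6  13.8  10.3] o [-1.572 -0.002 -1.147] F [-0.2 -0.9  1.5] w 51.6 j [-0.14  0.35  1.82 -0.    0.97  1.01]
local [ -0.2 -99.7  -0.6] rot [0.  0.  0.1] rows 3 per row [ -0.1 -33.2  -0.2] [0.01 0.   0.04]
```

>>> {"fn": "jog_arm", "kwargs": {
  "deltas": [45,0,-8,0,0,0,0,45,0,-15,0,0,0,0,45,0,-20,0,0,0,0,45,0,-20,0,0,0,0,45,0,-20,0,0,0,0,45,0,-12,0,0,0,0,45,0,-4,0,0,0,0,45,0,0,0,0,0,0]
}}

```text
time_s: 27.8
eef_pos: [520.5, 14.2, 113.5]
orientation: [-1.575, -0.0, -1.147]
wrist_force: [-0.7, 0.1, -0.8]
gripper_width: 51.3
```

```bash
python3 mv.py 459 330.5 120 -1.147 40; python3 - <<'E'
from h import *
a=snapshot("side");crop(a,"s17.png",200,120,100,75,8)
s=get_state();p=np.array(s["eef_pos"])
print("flange centre",proj(a,p-[0,0,10.3]), "edges y",[proj(a,p+np.array([36*np.cos(t),36*np.sin(t),-10.3])).round(1).tolist() for t in (0,-1.57,3.14)])
E
```

```text
t 27.8 p [520.5  14.2 113.5] o [-1.575 -0.    -1.147] F [-0.7  0.1 -0.8] w 51.3 j [-0.14  0.19  1.76 -0.    1.19  1.01]
local [-313.6   -7.    74.1] rot [0.2 0.  0. ] rows 9 per row [-34.8  -0.8   8.2] [0.03 0.   0.  ]
flange centre [240.74427207 190.47888636] edges y [[257.6, 188.8], [242.0, 203.5], [223.8, 192.2]]
```

View pics/s17.png

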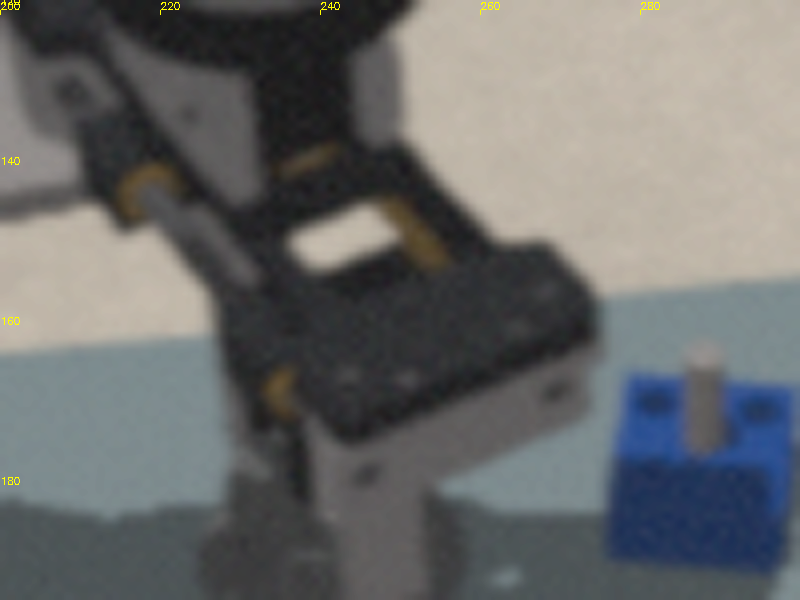

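>>> {"fn": "jog_arm", "kwargs": {
  "deltas": [45,-25,-1,6,0,0,0,45,-38,-1,9,0,0,0,45,-38,-1,9,0,0,0,45,-38,-1,9,0,0,0,45,-38,-1,9,0,0,0,45,-38,-1,9,0,0,0,45,-38,-1,9,0,0,0,45,-25,0,6,0,0,0]
}}

```text
time_s: 28.65
eef_pos: [459.8, 299.6, 109.7]
orientation: [-1.592, 0.002, -1.156]
wrist_force: [0.0, -0.5, -1.2]
gripper_width: 51.3
```

```bash
python3 mv.py 459 330.5 110 -1.147 40
```

```text
t 28.6 p [459.8 299.6 109.7] o [-1.592  0.002 -1.156] F [ 0.  -0.5 -1.2] w 51.3 j [0.42 0.26 1.68 0.   1.22 1.57]
local [-28.6  -0.5  11.7] rot [ 1.2 -0.5 -0.1] rows 1 per row [-28.6  -0.5  11.7] [ 1.24 -0.53 -0.13]
```

>>> {"fn": "jog_arm", "kwargs": {
  "deltas": [45,-12,0,4,0.4,0,0,45,-10,0,4,0.4,0,0,45,-5,0,2,0.4,0,0,45,-2,0,1,0,0,0,45,0,0,0,0,0,0,45,0,0,0,0,0,0,45,0,0,0,0,0,0,45,0,0,0,0,0,0]
}}

```text
time_s: 29.45
eef_pos: [456.3, 329.4, 105.5]
orientation: [-1.577, 0.0, -1.157]
wrist_force: [0.0, 0.1, -1.1]
gripper_width: 51.5
```

```bash
python3 mv.py 459 330.5 100 -1.147 40
```

```text
t 29.4 p [456.3 329.4 105.5] o [-1.577  0.    -1.157] F [ 0.   0.1 -1.1] w 51.5 j [0.47 0.29 1.66 0.   1.2  1.63]
local [0.1 5.5 2.9] rot [ 0.4 -0.6 -0. ] rows 1 per row [0.1 5.5 2.9] [ 0.38 -0.56 -0.01]
```

>>> {"fn": "jog_arm", "kwargs": {
  "deltas": [45,0,3,1,0.3,0,0,45,0,5,1,0.1,0,0,45,0,6,0,0,0,0,45,0,6,0,0,0,0,45,0,5,0,0,0,0,45,0,2,0,0,0,0,45,0,0,0,0,0,0,45,0,0,0,0,0,0]
}}

```text
time_s: 30.25
eef_pos: [458.0, 329.4, 75.3]
orientation: [-1.572, -0.0, -1.158]
wrist_force: [0.2, 0.3, -1.2]
gripper_width: 51.1
```

```bash
python3 mv.py 459 330.5 64.5 -1.147 40;python3 - <<'E'
from h import *
a=snapshot("side");crop(a,"s18.png",160,60,100,75,8)
b=snapshot("top");crop(b,"t18.png",100,220,100,75,8)
E
```

```text
t 30.2 p [458.  329.4  75.3] o [-1.572 -0.    -1.158] F [ 0.2  0.3 -1.2] w 51.1 j [ 0.47  0.32  1.68 -0.    1.13  1.63]
local [-0.6 10.8  1.4] rot [ 0.  -0.6  0. ] rows 1 per row [-0.6 10.8  1.4] [ 0.04 -0.61  0.01]
```

View pics/s18.png

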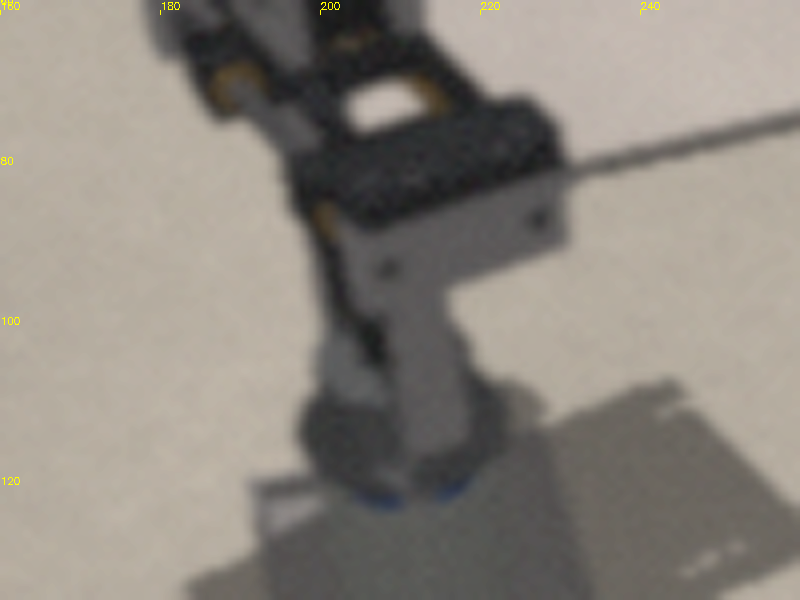

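View pics/t18.png

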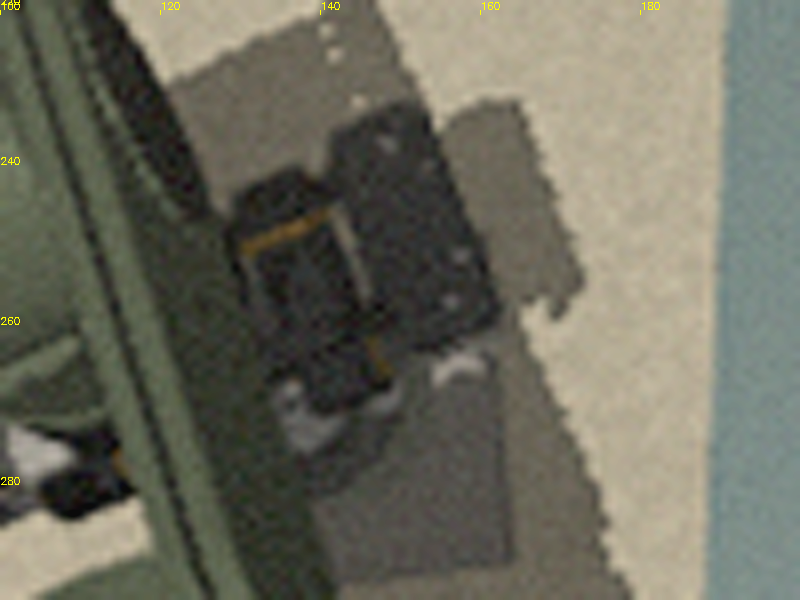

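>>> {"fn": "jog_arm", "kwargs": {
  "deltas": [45,-0.5,2,1,0,0,0,45,0,3,0.5,0,0,0,45,0,3,0,0,0,0,45,0,1,0,0,0,0,45,0,0.5,0,0,0,0,45,0,0,0,0,0,0,45,0,0,0,0,0,0,45,0,0,0,0,0,0]
}}

```text
time_s: 31.15
eef_pos: [460.0, 330.9, 65.9]
orientation: [-1.57, 0.0, -1.158]
wrist_force: [-0.3, 0.5, 0.1]
gripper_width: 51.2
```

```bash
python3 mv.py 459 330.5 64.5 -1.157 40
```

```text
t 31.1 p [460.  330.9  65.9] o [-1.57   0.    -1.158] F [-0.3  0.5  0.1] w 51.2 j [ 0.47  0.34  1.68 -0.    1.12  1.63]
local [ 0.   1.4 -1.1] rot [-0.1 -0.  -0. ] rows 1 per row [ 0.   1.4 -1.1] [-0.07 -0.04 -0.  ]
```

>>> {"fn": "jog_arm", "kwargs": {
  "deltas": [45,0,1,-0.7,0,0,0,45,0,1,0,0,0,0,45,0,0,0,0,0,0,60,0,0,0,0,0,0,75,0,0,0,0,0,0,85,0,0,0,0,0,0,90,0,0,0,0,0,0,90,0,0,0,0,0,0]
}}

```text
time_s: 31.95
eef_pos: [460.4, 331.2, 65.0]
orientation: [-1.567, 0.0, -1.158]
wrist_force: [-0.5, -0.4, -0.2]
gripper_width: 82.8
```

```bash
python3 mv.py 459 330.5 160 -1.157 40
```

```text
t 31.9 p [460.4 331.2  65. ] o [-1.567  0.    -1.158] F [-0.5 -0.4 -0.2] w 82.8 j [ 0.47  0.34  1.69 -0.    1.11  1.63]
local [  0.1 -95.   -1.2] rot [-0.2 -0.  -0. ] rows 3 per row [  0.  -31.7  -0.4] [-0.08 -0.01 -0.  ]
```

>>> {"fn": "jog_arm", "kwargs": {
  "deltas": [90,0,-8,0,0,0,0,90,0,-15,0,0,0,0,90,0,-20,0,0,0,0,90,0,-20,0,0,0,0,60,0,-15,0,0,0,0,40,0,-5,0,0,0,0,40,0,0,0,0,0,0,40,0,0,0,0,0,0]
}}

```text
time_s: 32.75
eef_pos: [460.0, 331.0, 153.3]
orientation: [-1.566, 0.0, -1.158]
wrist_force: [-0.4, -0.0, -0.5]
gripper_width: 55.9
```

```bash
python3 mv.py 637 113.5 110 -1.157 40
```

```text
t 32.8 p [460.  331.  153.3] o [-1.566  0.    -1.158] F [-0.4 -0.  -0.5] w 55.9 j [ 0.47  0.23  1.62 -0.    1.28  1.63]
local [270.3  43.6  74.6] rot [-0.3 -0.  -0. ] rows 8 per row [33.8  5.4  9.3] [-0.03 -0.   -0.  ]
```

>>> {"fn": "jog_arm", "kwargs": {
  "deltas": [40,25,3,7,0,0,0,40,38,6,11,0,0,0,40,38,6,11,0,0,0,40,38,6,11,0,0,0,40,38,6,11,0,0,0,40,38,6,11,0,0,0,40,30,4,8,0,0,0,40,15,2,4,0,0,0]
}}

```text
time_s: 33.55
eef_pos: [631.6, 117.4, 103.2]
orientation: [-1.58, 0.005, -1.151]
wrist_force: [0.7, 0.2, -0.2]
gripper_width: 37.8
```

```bash
python3 mv.py 637 113.5 100 -1.157 40;python3 - <<'E'
from h import *
import pickle
b=snapshot("top");crop(b,"t19.png",110,230,80,75,8)
a=snapshot("side");crop(a,"s19.png",170,90,80,75,8);pickle.dump((a,b),open("s19.pkl","wb"))
E
```

```text
t 33.5 p [631.6 117.4 103.2] o [-1.58   0.005 -1.151] F [ 0.7  0.2 -0.2] w 37.8 j [0.05 0.45 1.45 0.   1.26 1.2 ]
local [5.8 3.1 3.4] rot [ 0.5  0.4 -0.3] rows 1 per row [5.8 3.1 3.4] [ 0.52  0.36 -0.3 ]
```

View pics/s19.png

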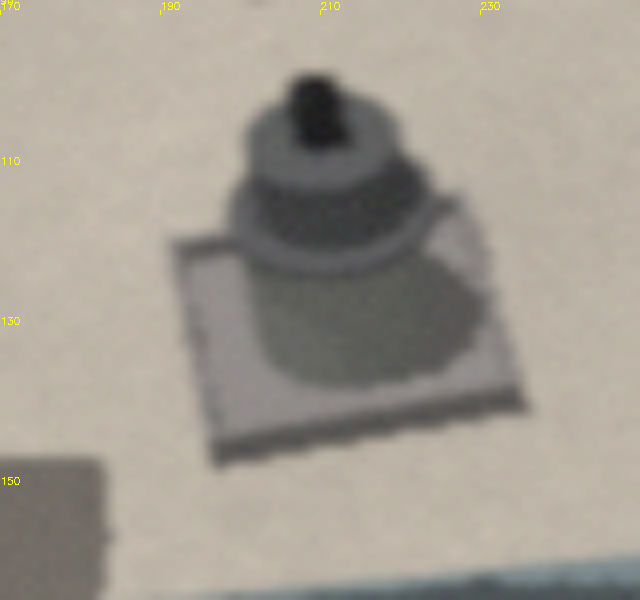

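View pics/t19.png

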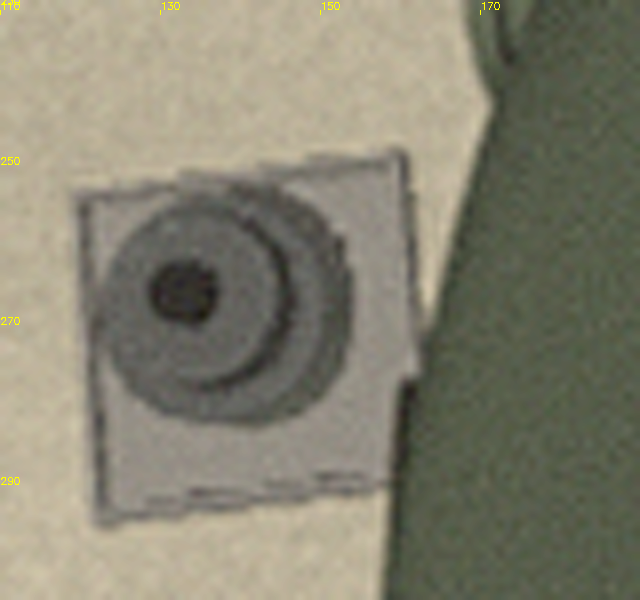

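```bash
python3 - <<'E'
from h import *
import pickle
a0,b0=pickle.load(open("s14.pkl","rb"));a,b=pickle.load(open("s19.pkl","rb"))
print("cap top",onz(b,138,267.5,58),onz(b,138,267.5,56),"side flange",onz(a,211.2-.45,117.0,59))
for q in((137.4,269),(138.2,268.4)): print("rim",onz(b0,*q,54))
def circ(im,box,lohi,name):
    x0,y0,x1,y1=box;g=cv2.resize(cv2.cvtColor(im,cv2.COLOR_RGB2GRAY)[y0:y1,x0:x1],None,fx=8,fy=8,interpolation=cv2.INTER_CUBIC)
    g=cv2.GaussianBlur(g,(0,0),4)
    c=cv2.HoughCircles(g,cv2.HOUGH_GRADIENT,1.5,20,param1=60,param2=20,minRadius=lohi[0],maxRadius=lohi[1])
    if c is not None:
        for k in c[0][:4]: print(name,(k[0]+.5)/8-.5+x0,(k[1]+.5)/8-.5+y0,k[2]/8)
circ(b0["img"],(118,248,160,292),(88,112),"rim")
circ(b["img"],(118,248,158,292),(105,130),"flange")
E
```

```text
cap top [461.42826964 325.89131036  58.        ] [461.65350278 326.3898338   56.        ] side flange [459.1803555  323.43627396  59.        ]
rim [458.12112992 328.16441793  54.        ]
rim [459.63084511 326.25806996  54.        ]
```

```bash
python3 - <<'E'
from h import *
import pickle
a0,b0=pickle.load(open("s14.pkl","rb"));a,b=pickle.load(open("s19.pkl","rb"))
def z(im,x0,y0,w,h,s,lo,hi,n):
    g=cv2.resize(im[y0:y0+h,x0:x0+w,::-1],None,fx=s,fy=s,interpolation=cv2.INTER_CUBIC).astype(float)
    cv2.imwrite("pics/"+n,np.clip((g-lo)/(hi-lo)*255,0,255).astype(np.uint8))
z(b["img"],118,248,45,42,14,25,110,"t19z.png")
z(a["img"],192,95,45,52,11,25,130,"s19z.png")
E
```

```text
(no output)
```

View pics/t19z.png

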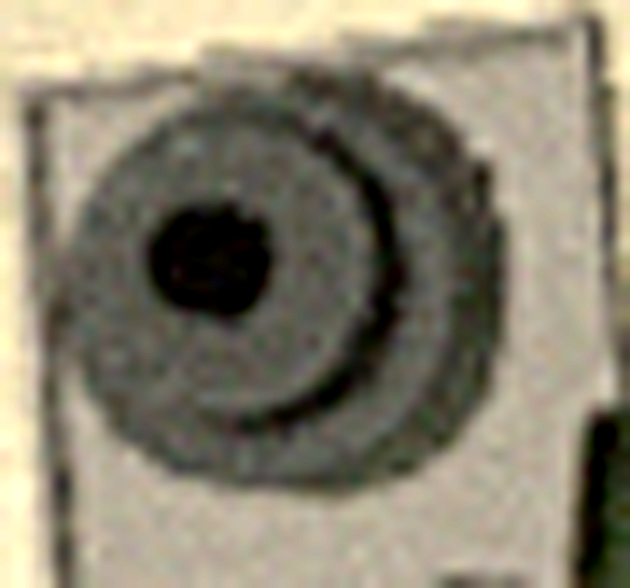

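View pics/s19z.png

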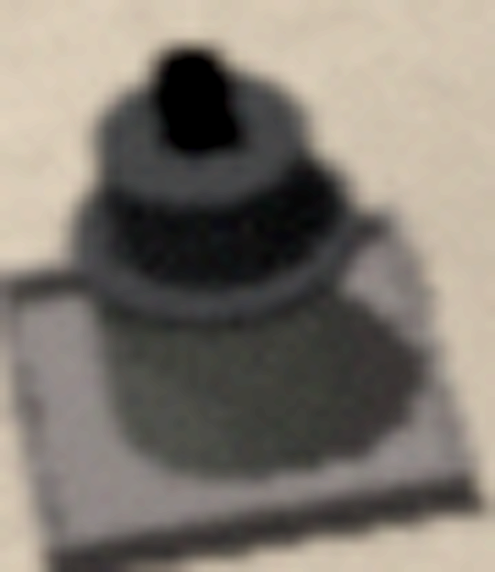

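```bash
python3 - <<'E'
from h import *
import pickle
from scipy.optimize import least_squares
a0,b0=pickle.load(open("s14.pkl","rb"));a,b=pickle.load(open("s19.pkl","rb"))
print("cap",onz(b,136.25,267.9,59),"rim",onz(b0,137.4,269,54))
# knob & dome & stem cues: robot release 460.2,331.0 ; knob top centre
print("knob top",onz(b,118+210/14-.46,248+262/14-.46,51+54))
# radial profile: rim bright peak (r=29.25mm) in b0; flange outer edge in b
def prof(d,c,z,r0,r1,mode,angs):
    g=cv2.GaussianBlur(cv2.cvtColor(d["img"],cv2.COLOR_RGB2GRAY),(0,0),.6).astype(np.float32);pts=[]
    for t in np.radians(angs):
        rs=np.arange(r0,r1,.25);uv=np.array([proj(d,[c[0]+r*np.cos(t),c[1]+r*np.sin(t),z]) for r in rs],np.float32)
        v=cv2.remap(g,uv[None,:,0],uv[None,:,1],cv2.INTER_CUBIC)[0]
        k=np.argmax(v) if mode=="peak" else np.argmax(np.gradient(v))
        pts.append([c[0]+rs[k]*np.cos(t),c[1]+rs[k]*np.sin(t)])
    pts=np.array(pts)
    f=least_squares(lambda q:np.hypot(*(pts-q[:2]).T)-q[2],[*c,30],loss="soft_l1")
    print(mode,np.round(f.x,2),"res",np.median(abs(f.fun)).round(2));return f.x
prof(b0,(458.5,328),54,24,36,"peak",range(0,360,10))
prof(b,(460,328),59,29,43,"edge",range(0,360,10))
prof(b,(460,328),59,29,43,"edge",list(range(20,170,10)))
prof(b,(460,328),57,29,43,"edge",list(range(70,260,10)))
E
```

```text
cap [460.29649288 329.93101088  59.        ] rim [458.12112992 328.16441793  54.        ]
knob top [459.06577684 327.45412242 105.        ]
peak [457.61 329.83  29.87] res 0.25
edge [460.98 325.19  39.56] res 0.93
edge [459.85 330.92  35.32] res 1.01
edge [464.18 325.14  42.13] res 0.86
```

```bash
cat > fit.py <<'E'
from h import *
import pickle
from scipy.optimize import least_squares
def prof(d,c,z,r0,r1,mode,angs,R=None,n=""):
    g=cv2.GaussianBlur(cv2.cvtColor(d["img"],cv2.COLOR_RGB2GRAY),(0,0),.6).astype(np.float32);pts=[]
    for t in np.radians(angs):
        rs=np.arange(r0,r1,.25);uv=np.array([proj(d,[c[0]+r*np.cos(t),c[1]+r*np.sin(t),z]) for r in rs],np.float32)
        v=cv2.remap(g,uv[None,:,0],uv[None,:,1],cv2.INTER_CUBIC)[0]
        k={"peak":np.argmax(v),"edge":np.argmax(np.gradient(v)),"fall":np.argmin(np.gradient(v))}[mode]
        pts.append([c[0]+rs[k]*np.cos(t),c[1]+rs[k]*np.sin(t)])
    pts=np.array(pts)
    if R: f=least_squares(lambda q:np.hypot(*(pts-q[:2]).T)-R,c,loss="soft_l1")
    else: f=least_squares(lambda q:np.hypot(*(pts-q[:2]).T)-q[2],[*c,30],loss="soft_l1")
    print(n,mode,z,np.round(f.x,2),"res",np.median(abs(f.fun)).round(2));return f.x
E
python3 - <<'E'
from fit import *
a5,b5=pickle.load(open("s5.pkl","rb"));a0,b0=pickle.load(open("s14.pkl","rb"));a,b=pickle.load(open("s19.pkl","rb"))
A=range(0,360,10)
prof(b5,(458.5,328),54,24,36,"peak",A,n="top rim5");prof(b0,(458.5,328),54,24,36,"peak",A,n="top rim14")
prof(a5,(459,327),54,24,36,"peak",A,n="side rim5");prof(a5,(459,327),54,24,36,"peak",range(180,361,10),n="side rim5 front")
for R in(None,36):
  prof(b,(460,330),59,30,42,"edge",range(30,200,10),R,n="top cap far")
  prof(a,(460,327),59,30,42,"edge",range(150,240,10),R,n="side cap left");
prof(a,(460,327),54,30,42,"edge",range(180,361,10),36,n="side cap low")
# profile print side
g=cv2.cvtColor(a["img"],cv2.COLOR_RGB2GRAY)
for r in (115,117,119,121,123,126,130): print(r,g[r,194:232])
E
```

```text
top rim5 peak 54 [457.82 331.25  28.9 ] res 0.75
top rim14 peak 54 [457.61 329.83  29.87] res 0.25
side rim5 peak 54 [457.68 332.87  31.02] res 0.99
side rim5 front peak 54 [457.19 332.39  30.4 ] res 0.75
top cap far edge 59 [458.91 332.55  34.66] res 1.09
side cap left edge 59 [488.22 326.81  63.19] res 0.45
top cap far edge 59 [459.41 330.48] res 1.21
side cap left edge 59 [459.63 324.15] res 1.48
side cap low edge 54 [459.14 331.46] res 1.03
115 [108 108 107  99  82  61  52  48  41  34  34  34  33  30  32  32  33  30
  30  30  35  29  31  30  31  29  29  34  42  50  51  51  58  72  88  98
 102 103]
117 [110 108 106  95  77  60  55  49  42  40  33  35  35  33  34  35  33  33
  32  31  32  32  32  30  32  33  41  49  51  48  55  66  73  74  79  88
  98 101]
119 [ 87  81  74  71  62  57  54  53  50  48  42  34  36  34  34  33  33  32
  32  33  34  33  33  40  43  49  51  51  50  60  74  79  81  77  75  77
  89 101]
121 [53 53 53 56 56 54 52 50 52 52 52 52 50 50 47 45 45 44 44 48 50 50 52 52
 51 46 44 43 52 66 75 79 81 82 77 77 80 91]
123 [77 79 80 82 81 76 66 50 45 43 45 48 48 49 51 50 52 49 50 46 47 46 44 42
 43 48 47 46 48 48 50 55 68 73 75 75 81 91]
126 [82 82 84 83 82 81 75 65 58 55 51 52 53 52 52 52 52 51 52 52 51 50 50 51
 50 51 48 48 47 48 47 48 48 49 53 62 71 81]
130 [74 79 82 83 83 83 81 73 64 59 58 59 58 57 55 53 52 51 52 52 52 51 51 51
 50 51 51 50 47 47 48 48 49 47 49 55 65 74]
```

>>> {"fn": "jog_arm", "kwargs": {
  "deltas": [40,3,0,2,0.3,0,-0.2,40,2,3,1,0.2,0,-0.1,40,1,8,0,0,0,0,40,0,10,0,0,0,0,40,0,10,0,0,0,0,40,0,5,0,0,0,0,40,0,0,0,0,0,0,40,0,0,0,0,0,0]
}}

```text
time_s: 34.45
eef_pos: [631.6, 120.4, 63.2]
orientation: [-1.574, 0.004, -1.144]
wrist_force: [0.1, -0.4, 0.2]
gripper_width: 37.9
```

```bash
python3 mv.py 637 113.5 38 -1.157 40;python3 - <<'E'
from h import *
a=snapshot("side");crop(a,"s20.png",240,130,100,75,8)
p=np.array(get_state()["eef_pos"]);print(proj(a,[p[0],p[1],66]))
E
```

```text
t 34.5 p [631.6 120.4  63.2] o [-1.574  0.004 -1.144] F [ 0.1 -0.4  0.2] w 37.9 j [0.05 0.49 1.48 0.   1.18 1.2 ]
local [ 8.6 25.1  2.1] rot [ 0.2  0.8 -0.2] rows 1 per row [ 8.6 25.1  2.1] [ 0.19  0.77 -0.2 ]
[285.45968887 162.6155819 ]
```

View pics/s20.png

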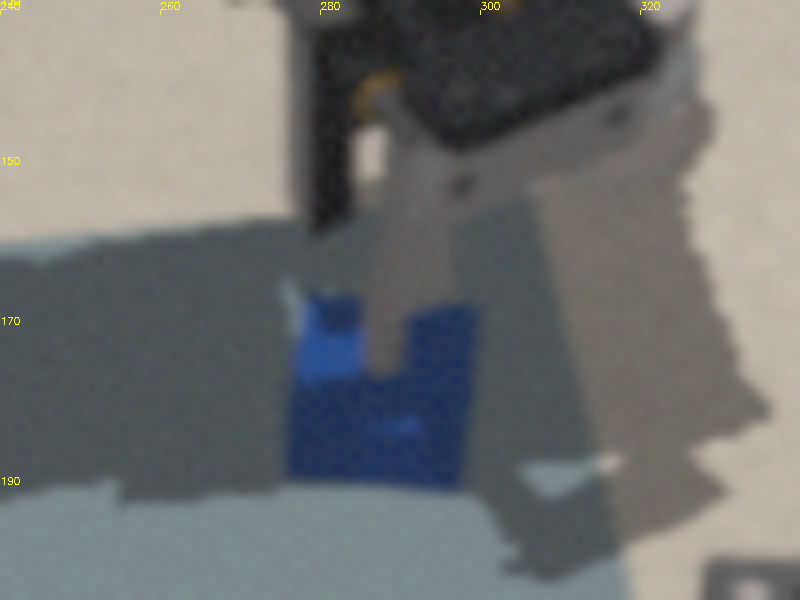

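>>> {"fn": "jog_arm", "kwargs": {
  "deltas": [40,4,0,1,0.2,0.4,-0.2,40,3,0,1,0,0.3,0,40,1,5,0,0,0,0,40,0,7,0,0,0,0,40,0,7,0,0,0,0,40,0,4,0,0,0,0,40,0,1,0,0,0,0,40,0,0,0,0,0,0]
}}

```text
time_s: 35.3
eef_pos: [638.1, 112.7, 37.8]
orientation: [-1.569, -0.001, -1.158]
wrist_force: [0.2, -0.6, 0.2]
gripper_width: 37.6
```

```bash
python3 mv.py 637 113.5 39 -1.157 40;python3 - <<'E'
from h import *
a=snapshot("side");crop(a,"s21.png",240,130,100,75,8)
E
```

```text
t 35.3 p [638.1 112.7  37.8] o [-1.569e+00 -1.000e-03 -1.158e+00] F [ 0.2 -0.6  0.2] w 37.6 j [ 0.04  0.53  1.48 -0.    1.13  1.2 ]
local [-1.2 -1.2 -0.7] rot [-0.1 -0.1  0. ] rows 1 per row [-1.2 -1.2 -0.7] [-0.11 -0.05  0.05]
```

View pics/s21.png

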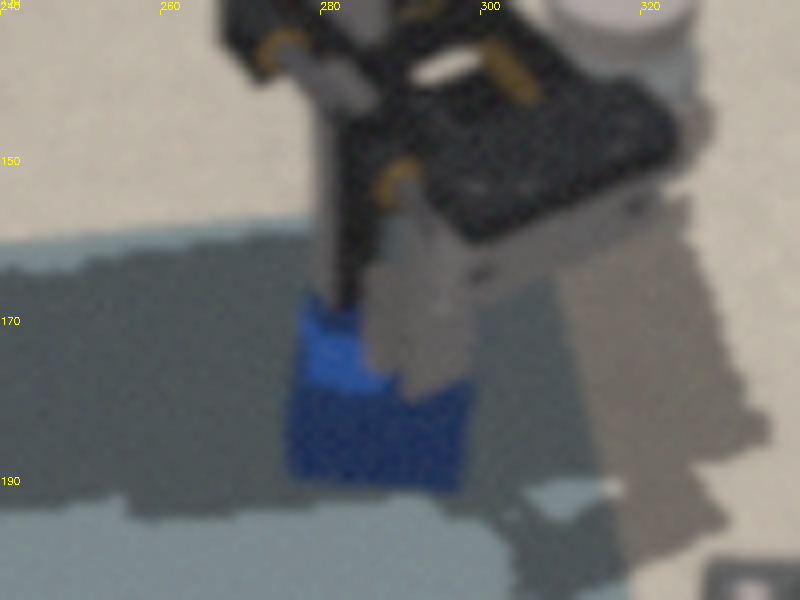

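>>> {"fn": "jog_arm", "kwargs": {
  "deltas": [20,-1,0,0,0,0,0,5,0,0,0,0,0,0,5,0,0,0,0,0,0,5,0,0,0,0,0,0,5,0,0,0,0,0,0,5,0,0,0,0,0,0,5,0,0,0,0,0,0,5,0,0,0,0,0,0],
  "squeeze": 35
}}

```text
time_s: 36.15
eef_pos: [638.2, 114.0, 38.7]
orientation: [-1.567, -0.001, -1.158]
wrist_force: [0.8, -0.2, -0.5]
gripper_width: 11.5
```

>>> {"fn": "jog_arm", "kwargs": {
  "deltas": [5,0,-8,0,0,0,0,5,0,-15,0,0,0,0,5,0,-20,0,0,0,0,5,0,-20,0,0,0,0,5,0,-18,0,0,0,0,5,0,-8,0,0,0,0,5,0,0,0,0,0,0,5,0,0,0,0,0,0]
}}

```text
time_s: 36.95
eef_pos: [639.1, 114.0, 137.5]
orientation: [-1.563, -0.003, -1.158]
wrist_force: [-0.3, 0.5, -1.6]
gripper_width: 11.4
```

```bash
python3 mv.py 581 -336.5 135 -0.947 40;python3 - <<'E'
from h import *
a=snapshot("side");crop(a,"s22.png",240,110,100,75,8)
E
```

```text
t 37.0 p [639.1 114.  137.5] o [-1.563 -0.003 -1.158] F [-0.3  0.5 -1.6] w 11.4 j [ 0.04  0.41  1.42 -0.    1.3   1.2 ]
local [ 389.3    1.9 -234.1] rot [ -0.4 -12.1   0.2] rows 12 per row [ 32.4   0.2 -19.5] [-0.03 -1.01  0.02]
```

View pics/s22.png

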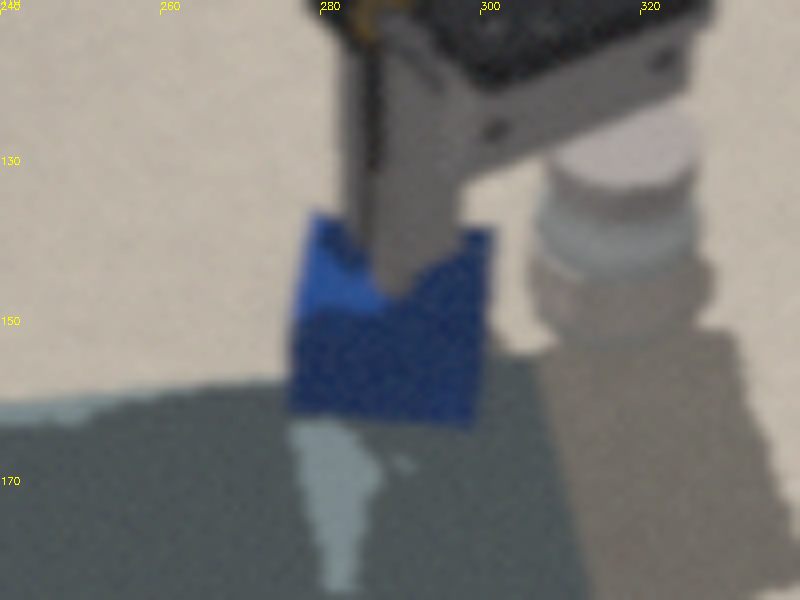

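>>> {"fn": "jog_arm", "kwargs": {
  "deltas": [5,22,0,-13,0,0,0,5,33,0,-20,0,0,0,5,35,0,-21,0,0,0,5,35,0,-21,0,0,0,5,35,0,-21,0,0,0,5,35,0,-21,0,0,0,5,35,0,-21,0,0,0,5,35,0,-21,0,0,0]
}}

```text
time_s: 37.8
eef_pos: [593.9, -195.0, 125.7]
orientation: [-1.576, 0.009, -1.146]
wrist_force: [1.1, 1.4, -0.1]
gripper_width: 11.4
```

```bash
python3 mv.py 581 -336.5 130 -0.947 40
```

```text
t 37.8 p [ 593.9 -195.   125.7] o [-1.576  0.009 -1.146] F [ 1.1  1.4 -0.1] w 11.4 j [-0.46  0.39  1.48  0.    1.28  0.69]
local [123.6  -5.1 -70.1] rot [  0.2 -11.4  -0.6] rows 4 per row [ 30.9  -1.3 -17.5] [ 0.06 -2.85 -0.14]
```

>>> {"fn": "jog_arm", "kwargs": {
  "deltas": [5,35,0,-20,0,0,0,5,35,-1,-20,0,0,0,5,28,-1,-16,0,0,0,5,15,-1,-8,0,0,0,5,5,0,-3,0,-3,-0.3,5,0,0,0,0,-4,-0.2,5,0,0,0,0,-4,0,5,0,0,0,0,0,0]
}}

```text
time_s: 38.6
eef_pos: [573.4, -337.6, 116.6]
orientation: [-1.581, 0.019, -0.955]
wrist_force: [-0.5, -0.9, -0.0]
gripper_width: 11.0
```

```bash
python3 mv.py 581 -336.5 80 -0.947 40;python3 - <<'E'
from h import *
import pickle
a=snapshot("side");b=snapshot("top");crop(a,"s23.png",230,300,100,75,8);pickle.dump((a,b),open("s23.pkl","wb"))
E
```

```text
t 38.6 p [ 573.4 -337.6  116.6] o [-1.581  0.019 -0.955] F [-0.5 -0.9 -0. ] w 11.0 j [-0.66  0.48  1.36 -0.    1.31  0.3 ]
local [ 4.1 36.5  7.2] rot [ 0.6 -0.5 -1.1] rows 1 per row [ 4.1 36.5  7.2] [ 0.55 -0.48 -1.07]
```

View pics/s23.png

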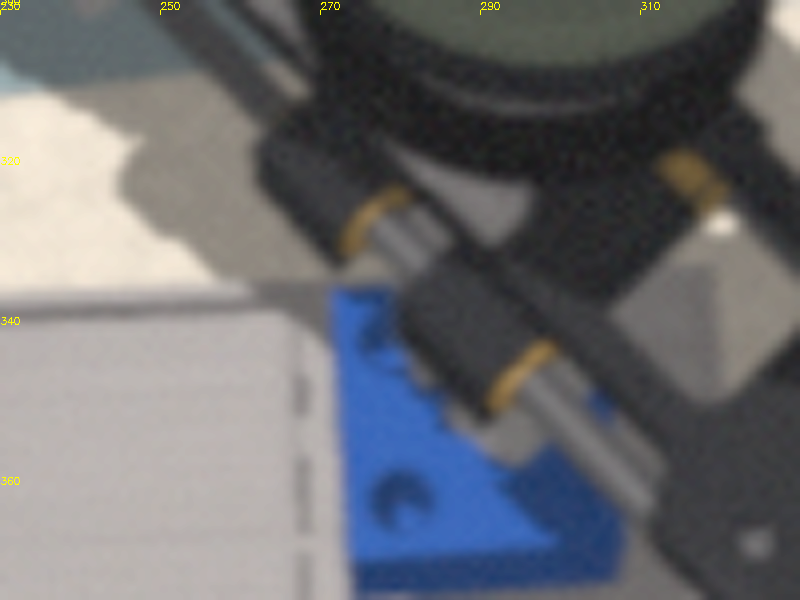

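>>> {"fn": "jog_arm", "kwargs": {
  "deltas": [5,2,2,3,0.3,0,-0.6,5,2,4,3,0.2,0,-0.5,5,0,7,1,0,0,0,5,0,7,0,0,0,0,5,0,6,0,0,0,0,5,0,3,0,0,0,0,5,0,0,0,0,0,0,5,0,0,0,0,0,0]
}}

```text
time_s: 39.5
eef_pos: [582.0, -334.5, 83.5]
orientation: [-1.572, 0.0, -0.957]
wrist_force: [0.5, 0.6, -1.3]
gripper_width: 11.5
```

```bash
python3 mv.py 581 -336.5 43 -0.947 40
```

```text
t 39.5 p [ 582.  -334.5   83.5] o [-1.572  0.    -0.957] F [ 0.5  0.6 -1.3] w 11.5 j [-0.65  0.52  1.39 -0.    1.24  0.31]
local [ 1.1 40.5 -2. ] rot [ 0.  -0.6 -0. ] rows 2 per row [ 0.5 20.2 -1. ] [ 0.02 -0.29 -0.01]
```

>>> {"fn": "jog_arm", "kwargs": {
  "deltas": [5,1,3,-1,0,0,0,5,0,6,-1,0,0,0,5,0,8,0,0,0,0,5,0,8,0,0,0,0,5,0,6,0,0,0,0,5,0,3,0,0,0,0,5,0,1,0,0,0,0,5,0,0,0,0,0,0]
}}

```text
time_s: 40.3
eef_pos: [580.7, -337.0, 45.3]
orientation: [-1.572, 0.0, -0.958]
wrist_force: [-1.4, -0.2, -0.5]
gripper_width: 11.2
```

```bash
python3 mv.py 581 -336.5 43 -0.957 40
```

```text
t 40.3 p [ 580.7 -337.    45.3] o [-1.572  0.    -0.958] F [-1.4 -0.2 -0.5] w 11.2 j [-0.65  0.56  1.41 -0.    1.17  0.3 ]
local [-0.2  2.3  0.5] rot [ 0. -0. -0.] rows 1 per row [-0.2  2.3  0.5] [ 0.05 -0.05 -0.02]
```

>>> {"fn": "jog_arm", "kwargs": {
  "deltas": [5,0,1,0,0,0,0,5,0,1.5,0,0,0,0,5,0,0.5,0,0,0,0,5,0,0,0,0,0,0,20,0,0,0,0,0,0,35,0,0,0,0,0,0,40,0,0,0,0,0,0,40,0,-4,0,0,0,0]
}}

```text
time_s: 41.1
eef_pos: [581.6, -337.6, 47.6]
orientation: [-1.571, -0.002, -0.958]
wrist_force: [0.5, 0.9, -0.4]
gripper_width: 36.9
```

>>> {"fn": "jog_arm", "kwargs": {
  "deltas": [40,0,-8,0,0,0,0,40,0,-15,0,0,0,0,40,0,-20,0,0,0,0,40,0,-15,0,0,0,0,40,0,-8,0,0,0,0,40,0,0,0,0,0,0,40,0,0,0,0,0,0,40,0,0,0,0,0,0]
}}

```text
time_s: 41.9
eef_pos: [582.9, -338.5, 122.3]
orientation: [-1.569, -0.007, -0.958]
wrist_force: [0.2, 0.8, -0.2]
gripper_width: 37.6
```

```bash
python3 mv.py 411.5 -119.5 100 -1.334 40;python3 - <<'E'
from h import *
a=snapshot("side");crop(a,"s24.png",230,300,100,75,8)
E
```

```text
t 41.9 p [ 582.9 -338.5  122.3] o [-1.569 -0.007 -0.958] F [ 0.2  0.8 -0.2] w 37.6 j [-0.65  0.48  1.36 -0.    1.3   0.3 ]
local [-277.9   20.3  -14.2] rot [-0.2 21.6  0.4] rows 7 per row [-39.7   2.9  -2. ] [-0.02  3.08  0.06]
```

View pics/s24.png

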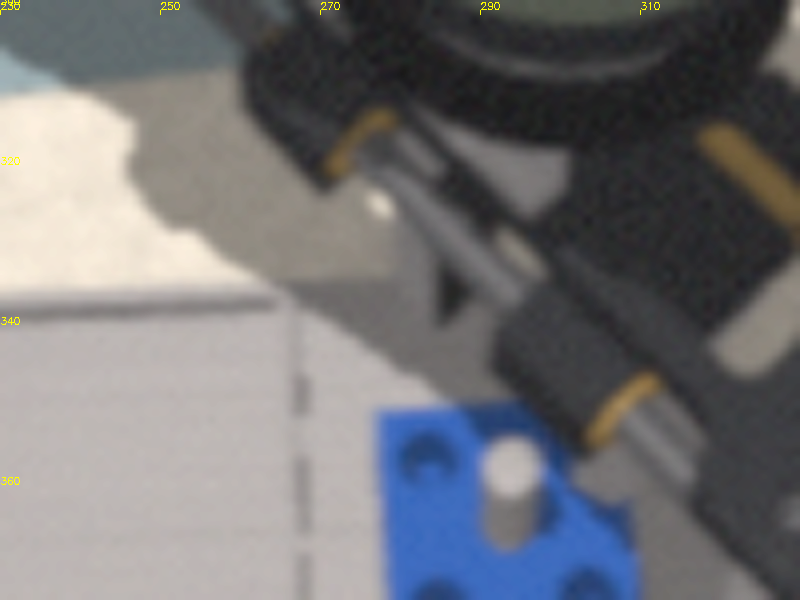

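>>> {"fn": "jog_arm", "kwargs": {
  "deltas": [40,-25,2,-1,0,0,0,40,-38,3,-2,0,0,0,40,-40,3,-2,0,0,0,40,-40,3,-2,0,0,0,40,-40,3,-2,0,0,0,40,-40,3,-2,0,0,0,40,-35,2,-2,0,0,0,40,-18,1,-1,0,0,0]
}}

```text
time_s: 42.75
eef_pos: [402.4, -112.8, 91.5]
orientation: [-1.574, 0.004, -0.962]
wrist_force: [-0.1, 0.1, -0.5]
gripper_width: 37.9
```

>>> {"fn": "jog_arm", "kwargs": {
  "deltas": [40,0,0,0,0,5,0,40,0,0,0,0,6,0,40,0,0,0,0,6,0,40,0,0,0,0,4,0,40,0,0,0,0,0,0,40,0,0,0,0,0,0,40,0,0,0,0,0,0,40,0,0,0,0,0,0]
}}

```text
time_s: 43.55
eef_pos: [394.8, -106.9, 86.2]
orientation: [-1.585, 0.011, -1.336]
wrist_force: [-0.2, -0.8, 0.2]
gripper_width: 37.4
```

```bash
python3 mv.py 411.5 -119.5 70 -1.331 40;python3 - <<'E'
from h import *
import pickle
a=snapshot("side");b=snapshot("top");pickle.dump((a,b),open("s25.pkl","wb"));crop(a,"s25.png",150,235,100,75,8);crop(b,"t25.png",350,190,100,75,8)
p=np.array(get_state()["eef_pos"]);print(proj(a,[411.5,-119.5,11]))
E
```

```text
t 43.5 p [ 394.8 -106.9   86.2] o [-1.585  0.011 -1.336] F [-0.2 -0.8  0.2] w 37.4 j [-0.48  0.01  2.03 -0.    1.12  0.86]
local [16.3 15.9 13.6] rot [ 0.8 -0.3 -0.7] rows 1 per row [16.3 15.9 13.6] [ 0.84 -0.27 -0.65]
[196.49136072 272.98761057]
```

View pics/s25.png

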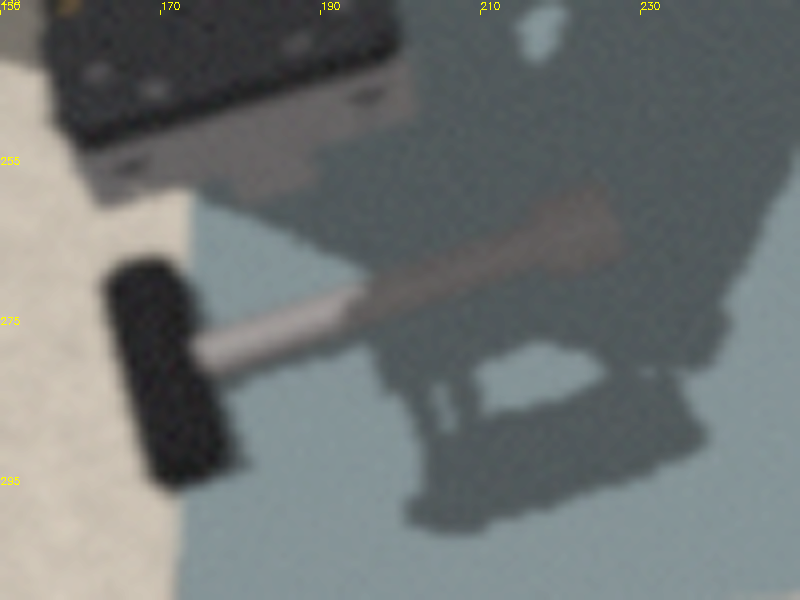

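View pics/t25.png

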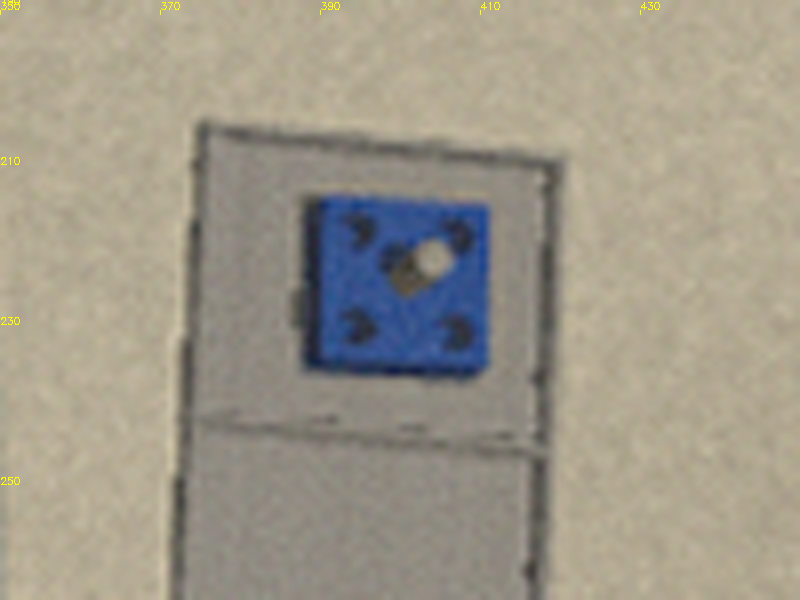

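>>> {"fn": "jog_arm", "kwargs": {
  "deltas": [40,5,0,5,0.4,0,-0.4,40,6,0,5,0.4,0,-0.3,40,4,3,3,0,0,0,40,1,8,1,0,0,0,40,0,10,0,0,0,0,40,0,6,0,0,0,0,40,0,2,0,0,0,0,40,0,0,0,0,0,0]
}}

```text
time_s: 44.45
eef_pos: [413.5, -120.4, 53.8]
orientation: [-1.571, -0.001, -1.336]
wrist_force: [0.2, 0.2, -0.6]
gripper_width: 37.6
```

```bash
python3 mv.py 411.5 -119 30 -1.331 40;python3 - <<'E'
from h import *
a=snapshot("side");crop(a,"s26.png",150,235,100,75,8)
E
```

```text
t 44.5 p [ 413.5 -120.4   53.8] o [-1.571e+00 -1.000e-03 -1.336e+00] F [ 0.2  0.2 -0.6] w 37.6 j [-0.48  0.1   2.02 -0.    1.02  0.85]
local [-1.9 23.8 -1.6] rot [ 0.  -0.3  0.1] rows 1 per row [-1.9 23.8 -1.6] [ 0.02 -0.27  0.07]
```

View pics/s26.png

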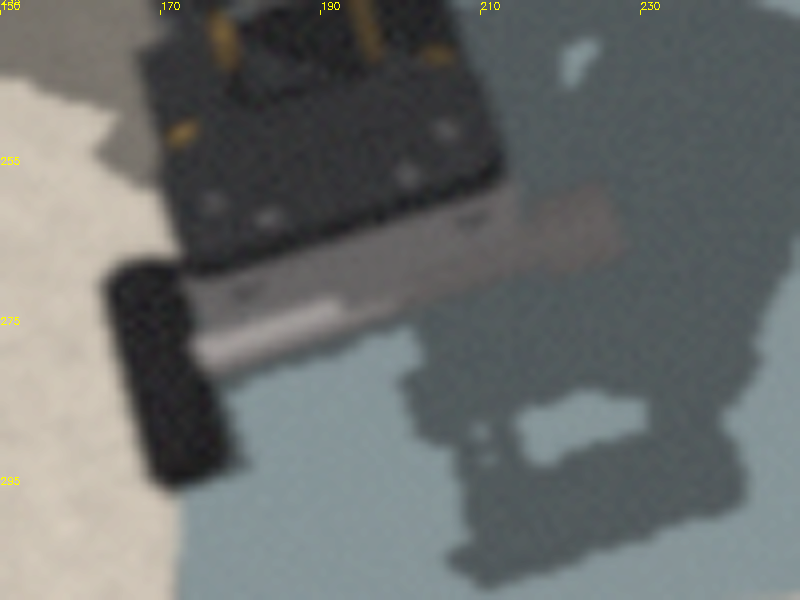

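>>> {"fn": "jog_arm", "kwargs": {
  "deltas": [40,-1,4,-1,0,0,0,40,0,8,0,0,0,0,40,0,9,0,0,0,0,40,0,8,0,0,0,0,40,0,7,0,0,0,0,40,0,4,0,0,0,0,40,0,2,0,0,0,0,40,0,0,0,0,0,0]
}}

```text
time_s: 45.3
eef_pos: [412.2, -119.6, 8.3]
orientation: [-1.571, -0.001, -1.335]
wrist_force: [0.0, -0.4, 0.0]
gripper_width: 37.6
```

```bash
python3 mv.py 411.5 -119 4 -1.331 40;python3 - <<'E'
from h import *
a=snapshot("side");crop(a,"s27.png",150,235,100,75,8)
E
```

```text
t 45.3 p [ 412.2 -119.6    8.3] o [-1.571e+00 -1.000e-03 -1.335e+00] F [ 0.  -0.4  0. ] w 37.6 j [-0.48  0.18  2.05 -0.    0.91  0.85]
local [-0.7  4.3 -0.5] rot [ 0.  -0.3  0.1] rows 1 per row [-0.7  4.3 -0.5] [ 0.01 -0.26  0.08]
```

View pics/s27.png

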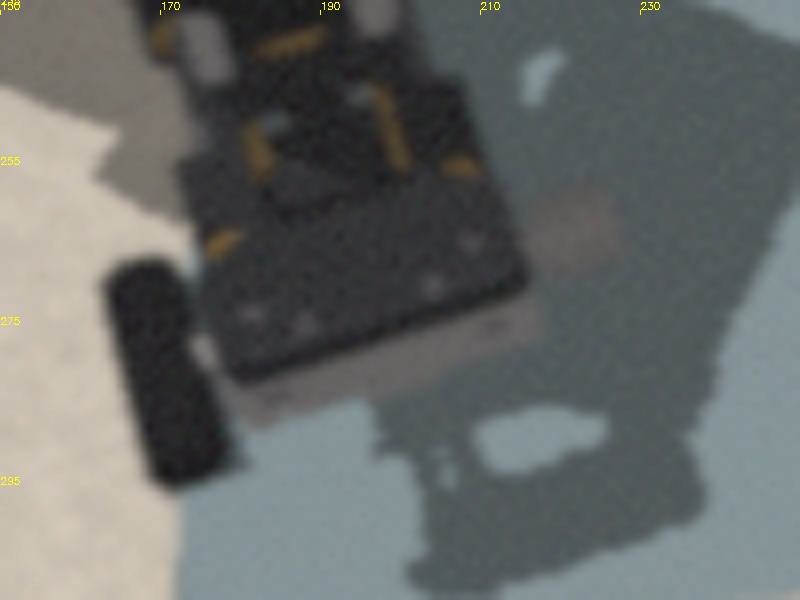

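>>> {"fn": "jog_arm", "kwargs": {
  "deltas": [40,-0.5,2,-0.5,0,0,0,40,0,2,0,0,0,0,40,0,0,0,0,0,0,20,0,0,0,0,0,0,5,0,0,0,0,0,0,5,0,0,0,0,0,0,5,0,0,0,0,0,0,5,0,0,0,0,0,0],
  "squeeze": 50
}}

```text
time_s: 46.15
eef_pos: [412.8, -119.8, 5.2]
orientation: [-1.569, -0.003, -1.335]
wrist_force: [0.4, 0.5, -0.8]
gripper_width: 10.7
```

```bash
python3 mv.py 411.5 -119 4 -1.331 40
```

```text
t 46.1 p [ 412.8 -119.8    5.2] o [-1.569 -0.003 -1.335] F [ 0.4  0.5 -0.8] w 10.7 j [-0.48  0.19  2.05 -0.    0.9   0.85]
local [-1.1  1.2 -1. ] rot [-0.1 -0.3  0.2] rows 1 per row [-1.1  1.2 -1. ] [-0.13 -0.26  0.19]
```

>>> {"fn": "jog_arm", "kwargs": {
  "deltas": [5,0,-3,0,0,0,0,5,0,-6,0,0,0,0,5,0,-10,0,0,0,0,5,0,-10,0,0,0,0,5,0,-6,0,0,0,0,5,0,-3,0,0,0,0,5,0,0,0,0,0,0,5,0,0,0,0,0,0]
}}

```text
time_s: 46.95
eef_pos: [412.9, -119.8, 47.4]
orientation: [-1.567, -0.005, -1.335]
wrist_force: [0.4, 0.0, -1.7]
gripper_width: 10.9
```

```bash
python3 mv.py 434 -323 60 -1.663 40;python3 - <<'E'
from h import *
a=snapshot("side");crop(a,"s28.png",140,220,100,75,8);print(get_state()["wrist_torque"])
E
```

```text
t 47.0 p [ 412.9 -119.8   47.4] o [-1.567 -0.005 -1.335] F [ 0.4  0.  -1.7] w 10.9 j [-0.48  0.1   2.03 -0.    1.    0.85]
local [202.5 -11.8 -26.8] rot [-0.2 18.8  0.2] rows 6 per row [33.8 -2.  -4.5] [-0.04  3.13  0.04]
[0.00242672 0.0001959  0.03002537]
```

View pics/s28.png

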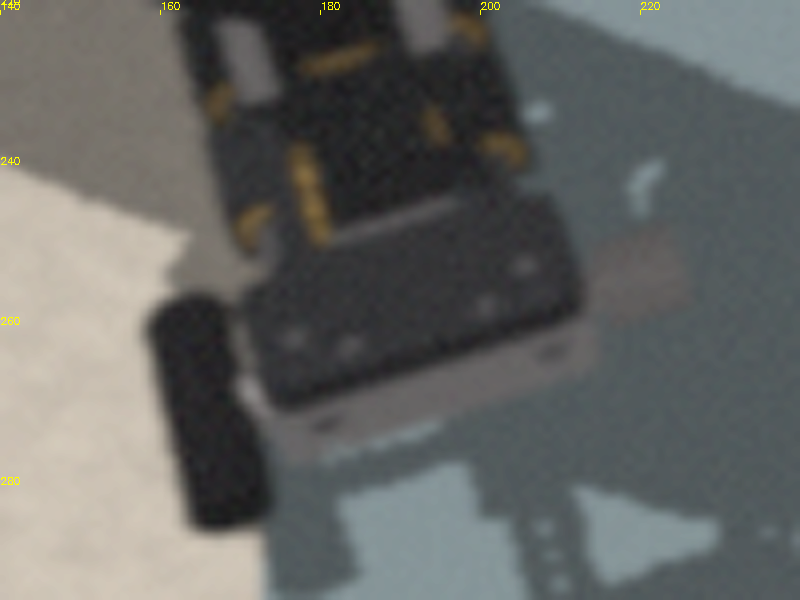

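>>> {"fn": "jog_arm", "kwargs": {
  "deltas": [5,20,-3,-3,0,0,0,5,34,-4,-5,0,0,0,5,38,-4,-5,0,0,0,5,38,-3,-5,0,0,0,5,38,-2,-5,0,0,0,5,26,-1,-3,0,0,0,5,12,0,-2,0,0,0,5,0,0,0,0,0,0]
}}

```text
time_s: 47.8
eef_pos: [431.2, -331.0, 60.1]
orientation: [-1.573, 0.003, -1.332]
wrist_force: [-0.5, -0.2, -1.2]
gripper_width: 10.5
```

>>> {"fn": "jog_arm", "kwargs": {
  "deltas": [5,0,0,0,0,3,0,5,0,0,0,0,5,0,5,0,0,0,0,5,0,5,0,0,0,0,4,0,5,0,0,0,0,1,0,5,0,0,0,0,0,0,5,0,0,0,0,0,0,5,0,0,0,0,0,0]
}}

```text
time_s: 48.6
eef_pos: [427.6, -317.9, 55.4]
orientation: [-1.584, 0.015, -1.65]
wrist_force: [0.1, 0.5, -1.9]
gripper_width: 10.7
```

```bash
python3 mv.py 434 -323 40 -1.663 40;python3 - <<'E'
from h import *
a=snapshot("side");crop(a,"s29.png",140,300,130,110,6);print(get_state()["wrist_torque"])
b=snapshot("top");crop(b,"t29.png",340,220,100,75,8)
E
```

```text
t 48.6 p [ 427.6 -317.9   55.4] o [-1.584  0.015 -1.65 ] F [ 0.1  0.5 -1.9] w 10.7 j [-0.8   0.31  1.76  0.    1.1   0.85]
local [ 4.8 15.2  7. ] rot [ 0.8  0.7 -0.9] rows 1 per row [ 4.8 15.2  7. ] [ 0.79  0.73 -0.87]
[0.02618422 0.01182042 0.03017148]
```

View pics/s29.png

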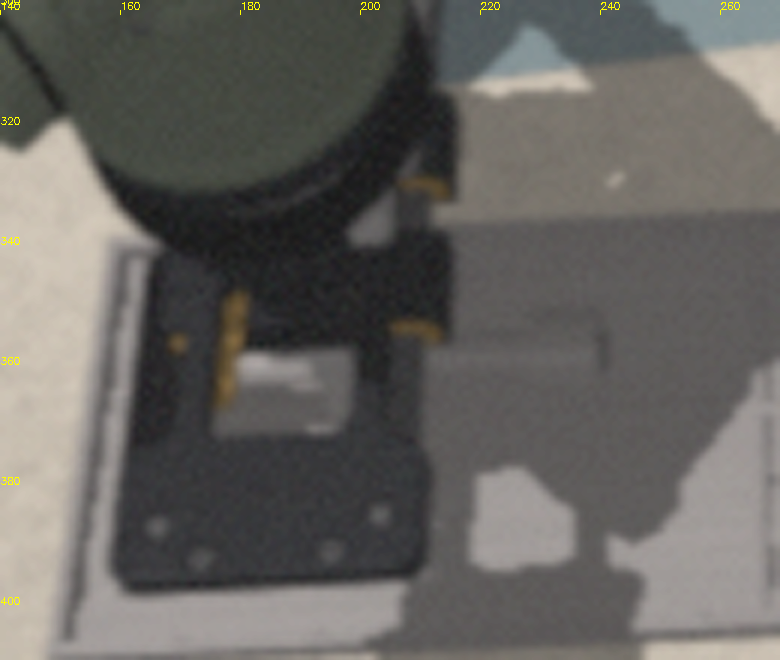

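View pics/t29.png

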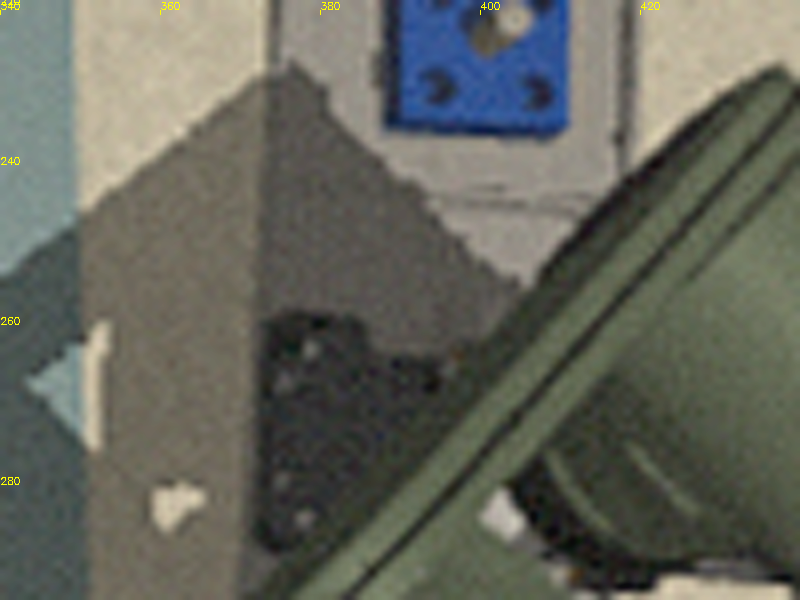

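>>> {"fn": "jog_arm", "kwargs": {
  "deltas": [5,2,0,3,0.4,0.4,-0.5,5,2,2,3,0.4,0.3,-0.4,5,1,5,2,0,0,0,5,0,7,0,0,0,0,5,0,7,0,0,0,0,5,0,5,0,0,0,0,5,0,2,0,0,0,0,5,0,0,0,0,0,0]
}}

```text
time_s: 49.5
eef_pos: [435.4, -324.4, 24.0]
orientation: [-1.57, -0.001, -1.664]
wrist_force: [0.4, -0.1, -1.6]
gripper_width: 10.7
```

```bash
python3 mv.py 436 -323 9 -1.663 40
```

```text
t 49.5 p [ 435.4 -324.4   24. ] o [-1.570e+00 -1.000e-03 -1.664e+00] F [ 0.4 -0.1 -1.6] w 10.7 j [-0.8   0.36  1.76 -0.    1.02  0.87]
local [-1.5 15.   0.5] rot [-0.  -0.1  0.1] rows 1 per row [-1.5 15.   0.5] [-0.03 -0.07  0.07]
```

>>> {"fn": "jog_arm", "kwargs": {
  "deltas": [5,-1,2,0,0,0,0,5,0,4,0,0,0,0,5,0,4,0,0,0,0,5,0,2,0,0,0,0,5,0,1.5,0,0,0,0,5,0,0.5,0,0,0,0,5,0,0,0,0,0,0,5,0,0,0,0,0,0]
}}

```text
time_s: 50.3
eef_pos: [435.9, -323.7, 9.4]
orientation: [-1.569, -0.002, -1.664]
wrist_force: [0.1, -0.4, -2.0]
gripper_width: 10.8
```

```bash
python3 mv.py 436 -323 9 -1.663 40
```

```text
t 50.3 p [ 435.9 -323.7    9.4] o [-1.569 -0.002 -1.664] F [ 0.1 -0.4 -2. ] w 10.8 j [-0.8   0.38  1.77 -0.    0.99  0.87]
local [-0.7  0.4  0. ] rot [-0.1 -0.1  0.1] rows 1 per row [-0.7  0.4  0. ] [-0.08 -0.07  0.11]
```

>>> {"fn": "jog_arm", "kwargs": {
  "deltas": [5,0,1,0,0,0,0,5,0,0.5,0,0,0,0,5,0,0,0,0,0,0,15,0,0,0,0,0,0,30,0,0,0,0,0,0,40,0,0,0,0,0,0,40,0,0,0,0,0,0,40,0,-4,0,0,0,0]
}}

```text
time_s: 51.1
eef_pos: [436.5, -324.4, 13.2]
orientation: [-1.568, -0.003, -1.664]
wrist_force: [-0.9, -0.4, -0.0]
gripper_width: 37.3
```

>>> {"fn": "jog_arm", "kwargs": {
  "deltas": [40,0,-8,0,0,0,0,40,0,-15,0,0,0,0,40,0,-25,0,0,0,0,40,0,-30,0,0,0,0,40,0,-30,0,0,0,0,40,0,-30,0,0,0,0,40,0,-15,0,0,0,0,40,0,0,0,0,0,0]
}}

```text
time_s: 51.9
eef_pos: [436.5, -324.1, 176.9]
orientation: [-1.566, -0.005, -1.664]
wrist_force: [0.3, -0.7, 0.4]
gripper_width: 38.0
```

```bash
python3 mv.py 330 -480 200 -1.663 40
```

```text
t 51.9 p [ 436.5 -324.1  176.9] o [-1.566 -0.005 -1.664] F [ 0.3 -0.7  0.4] w 38.0 j [-0.8   0.16  1.66 -0.    1.32  0.87]
local [165.2 -22.7 -91.3] rot [-0.3 -0.1  0.3] rows 5 per row [ 33.   -4.5 -18.3] [-0.06 -0.01  0.06]
```

>>> {"fn": "jog_arm", "kwargs": {
  "deltas": [40,25,-4,-14,0,0,0,40,33,-4,-18,0,0,0,40,35,-4,-18,0,0,0,40,35,-4,-18,0,0,0,40,35,-4,-18,0,0,0,40,25,-4,-12,0,0,0,40,10,0,0,0,0,0,40,0,0,0,0,0,0]
}}

```text
time_s: 52.7
eef_pos: [315.7, -514.5, 196.6]
orientation: [-1.568, 0.002, -1.661]
wrist_force: [0.2, 0.6, 0.1]
gripper_width: 37.4
```

```bash
python3 - <<'E'
from fit import *
a=snapshot("side");b=snapshot("top");pickle.dump((a,b),open("s30.pkl","wb"))
for n,d in(("side",a),("top",b)): crop(d,n+"30f.png",0,0,560,420,1)
crop(a,"s30.png",150,320,190,100,4);crop(b,"t30.png",350,190,90,140,4);crop(a,"s30b.png",180,85,70,70,8)
A=range(0,360,10)
prof(b,(459.5,330.5),59,30,42,"edge",range(30,200,10),36,n="top cap far")
E
```

```text
top cap far edge 59 [459.46 330.73] res 1.18
```

View pics/top30f.png

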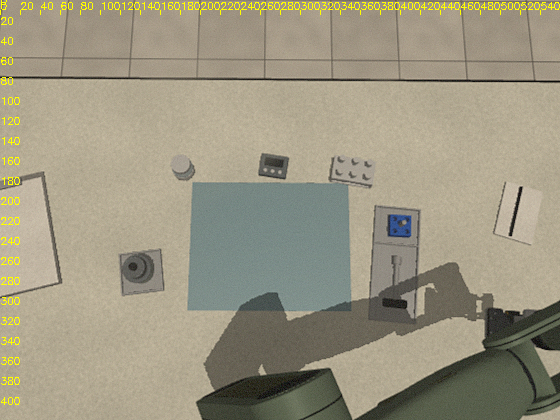

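View pics/s30.png

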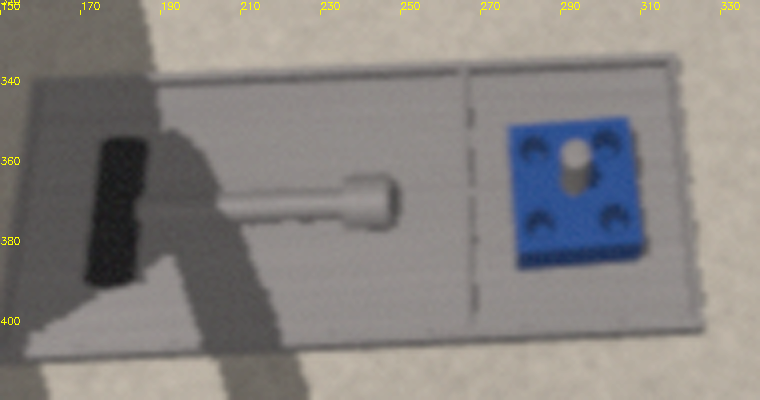

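View pics/t30.png

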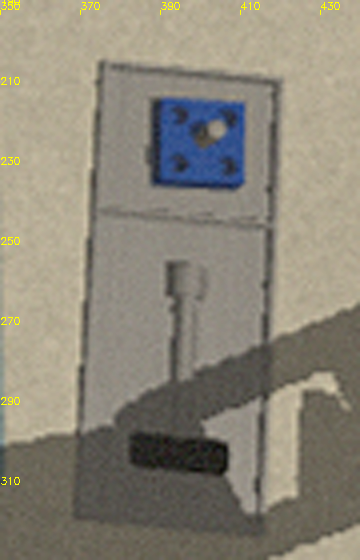

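View pics/s30b.png

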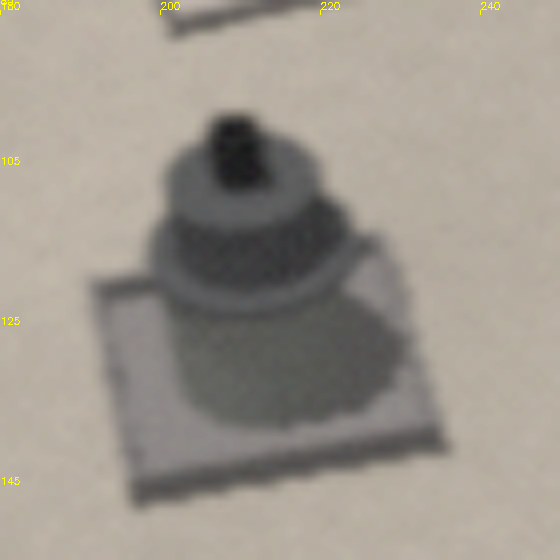

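```bash
python3 -c "
from cell import *
print(finish_job())"
```

```text
the job is handed in; nothing more can be done
None
```

Both kits are made up in the order asked, and the job was handed in at about 53 s with the arm clear of everything.

- **Square tray:** the bucket stands in the tray with the round adapter upright inside it, which I checked from above before capping. The cap sits level on the rim. My measurements of how well it is centred disagree: circle fits put it up to about 2 mm off in x, while the side view suggests about 1 mm or less. I left it there, since the flange overhangs the rim by 5 mm.
- **Long tray:** the last side and top pictures show the square adapter standing upright in the short compartment, clear of its walls. The rotor key lies flat in the long compartment, lined up with the tray.
- **Bystanders:** the tube rack, timer and jar show no visible change in the last top picture.
- **Measuring and forces:** the two cameras disagreed by 1–5 mm in places, so I settled positions by comparing them with the arm's own readings at grasp and release. Every wrist force I read stayed under about 3 N.

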